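# Index the colony camera over the red plate

## Robot

A 6-joint arm with a two-finger parallel gripper is mounted at the origin on the work surface. World frame = base frame: x ahead of the robot, y to its left, z up, the work surface at z = 0. Lengths are in mm, angles in rad, forces in N, time in s.
With the tool pointing down it reaches from about 350 to 875 mm from the base axis. Payload 4.2 kg.
Tool frame: the origin (TCP) lies on the mounting face of the last link; the fingertips stand 173 mm ahead of it and the grasp point (between the pads) lies 155 mm ahead of it; z points along the fingers, y is the direction in which the jaws open and shut (so a half turn about z gives the same grasp; the last joint's range is limited). The gripper opens to 85 mm and grips with 20 to 120 N. Pads are 22 mm wide; open, the fingers measure 114 mm over their backs; the gripper's body (76 mm by 85 mm) begins 54 mm behind the grasp point. The pads swing forward as they close: fully open they stand 13 mm farther back than shut.
Start: joints at [1.516, 0.385, 0.008, 0, -1.194, -0.259], TCP at [192.89, 594.469, 404.712] pointing down, gripper open.
Joint ranges: [-3.14, 3.14], [-1.21, 2.06], [-1.07, 1.41], [-3.16, 2.05], [-2.99, -0.16], [-3.1, 3.1]. Speed limits (rad/s): [2.79, 2.79, 3.14, 3.14, 3.14, 3.14].

## Interface

Orientations are given as a unit quaternion [x, y, z, w].
In Python, from bench import arm gives the robot as it stands.
- The arm moves only by the shell command python3 -m jog 'ROWS' [OPENING]. ROWS is JSON, a list that holds one entry, the list of rows, each a list of 4 numbers: the shift along the tool's x, y, z in mm, then the turn about the tool's z in degrees. In form: [[[x, y, z, spin], ...]]. A call has exactly 5 rows; each row is the pose to reach, as a shift and turn from the pose measured when the call began, along the tool's axes at that moment; what a row does not reach only later rows make up. A row lasts 1/8 s, in which the tool goes at most 62.5 mm and 10.7 degrees, less where a joint would pass 70% of its speed; a pose out of reach is approached as far as the arm can. A call with a gripper value outside its range is refused whole. OPENING is the finger opening in mm, from 0 to 85.4, set as the call begins (- or left out, the last holds). The fingers move at their own pace and stop on an object; the grip force is fixed at half the most. Time passes only in rows, so rows that repeat a pose let the fingers close, or fill a call up. It gives the time, the measured TCP pose, the force and the opening at its end, in the units of the state.
- arm.read_state(): the state, without advancing time (a new reading comes with each control period).
- arm.get_image(name): name is "scene" or "top"; returns (picture, depth): 480x640x3 uint8, blue, green, red; 480x640 float32, mm along the optical axis (not along the pixel's ray), 0 where there is no reading.
- arm.camera_params(name): a dict with "mtx" (3x3 intrinsics, pixels), "R" (3x3) and "t" (3): a world point X has camera coordinates R X + t. Camera axes: x right, y down, z forward; pixel columns grow to the right and rows downward; lengths in mm; the calibration is good to about 2 mm. A picture is of the moment at which its call begins. camera_params takes no time and is no camera call.
- arm.job_done(): hands the job in, once; it reports no verdict.
The state is a dict: "clock": time; "joints": joint angles; "joint_vel": joint speeds; "joint_efforts": joint torques, N m; "position": TCP position; "ee_rot": TCP orientation; "contact_force": force on the tool from outside, world axes, zero at the start; "wrist_torque": the same for the moment, N m; "gripper_width": finger opening in mm.
Only numpy, scipy, OpenCV 4.12 (cv2) and the standard library are available. Lean on these libraries where they do the work, as an engineer would, in place of code of your own. Each camera call takes 0.05 s, during which the arm holds its last target.

## Task

The colony camera on its swing arm is latched over the middle agar plate. Hook a fingertip under the blue pull ring, lift the spring index pin clear, swing the arm one hole across to bring the camera over the red plate, and let the pin drop fully home in that hole. Don't squeeze or force the ring, don't swing on to another hole or latch over the other straw-coloured plate, and leave the plates, rack, box and bottle where they are.

Things in the scene. Friction and masses are not known exactly. Their poses are not given: they have to be found in the camera images.
- stand: fixed camera stand, origin on the bench under the post's axis, x away from the camera, z up. Beige base 365 x 375 x 18 mm, from x = -307 to +58 mm. Steel index plate of 130 mm radius around the post, top 150 mm above the bench, with five 12 mm holes on a 105 mm radius, 30 degrees apart; the middle three put the camera over the three plates, the outer two park it aside
- post_axis (a point): point on the upright axis of the steel post (32 mm thick, 304 mm tall), 150 mm above the bench. Around it, hub and collars up to 60 mm thick reach to 206 mm above the bench. The camera arm turns about this axis
- swing_arm (a joint): angle of the camera arm about the post, rad: 0 in the middle hole, where it starts; positive anticlockwise seen from above; holes at -1.047, -0.524, 0, 0.524, 1.047 (play about 0.01). With the pin out it swings with some 1.2 N of drag at the ring and stays where it is left
- bar_top (a point): point on top of the cream camera arm above the lens, 174 mm above the bench. The arm is a level bar 44 mm wide and 16 mm thick, from the post to 270 mm out
- index_pin (a joint): height of the spring index pin above its seat, m: 0 fully home, clear of the index plate at 0.010, upper stop at 0.020. The spring resists with 5 N at 0 and 7 N at 0.020 and drives the pin home when let go over a hole; between holes the pin rides on the plate at 0.010. The pin is 10 mm thick with a round nose and slides in the arm 105 mm from the post axis
- ring_center (a point): centre of the blue pull ring on top of the pin, 245 mm above the bench with the pin home. Rigid round wire ring, inner diameter 48 mm, wire 5 mm, standing upright across the arm, so that its opening faces along the arm
- pull_ring: the same ring; origin at its centre, x along the arm from camera to post, y across, z up. It stands on a stem 7 to 13 mm thick; the 20 mm plunger housing below ends 50 mm under the centre. A fingertip tilted about 45 degrees goes through from the camera side, pointing at the post and down; raised, it catches the ring's top and lifts the pin; moved sideways, it takes the arm along
- lens (a point): centre of the camera's lens, 92 mm above the bench, under the arm, 245 mm from the post axis. The black camera (62 mm thick, white ring light 82 mm across at its foot) hangs below the arm; nothing of it stands above 178 mm
- red_plate_center (a point): centre of the closed agar plate with RED agar, 92 mm across, 16 mm high, loose, lying on the rubber pad (top 19.5 mm above the bench) one hole to the left or to the right of where the camera starts
- mid_plate_center (a point): centre of the straw-yellow plate of the same size, lying on the middle pad under the camera at the start
- straw_plate_center (a point): centre of the other straw-yellow plate of the same size, on the remaining outer pad
- tube_rack_center (a point): middle of the dark teal rack of capped tubes, 78 x 190 mm, 86 mm high, loose bystander
- tip_box_center (a point): middle of the pink and yellow pipette-tip box, 82 x 122 mm, 67 mm high, loose bystander
- reagent_center (a point): middle of the amber reagent bottle with a yellow cap, 60 mm thick, 125 mm high, loose bystander
Things that resemble listed ones, but are neither listed nor needed, are in the scene too. Leave any green, purple or turquoise look-alike of the part that bears red_plate_center alone.

How it is judged:
By the outcome, as a careful person would: the job done as asked, in the order asked, and still so for the second after the job is handed in, with the robot touching nothing.
It also fails if it takes over 43 s, if anything falls off the work surface, if the arm or the gripper's body presses on something with over 40 N, if the wrist force passes 120 N, or if a joint passes its speed limit or range.

## Working session

There is one attempt and no reset: what is moved stays moved. The work goes in short steps, Python scripts to look and compute and a shell command to move; the robot and the scene stay as the last step left them, time stands still between calls to the robot, and variables do not carry over. Pictures are saved under pics/ and viewed, and the job is handed in when it is done.

```bash
ls; mkdir -p pics; python3 - <<'E'
from bench import arm
import cv2,numpy as np
s=arm.read_state(); print(s)
for n in("scene","top"):
    im,d=arm.get_image(n); cv2.imwrite(f"pics/{n}0.png",im); np.savez(f"{n}0.npz",im=im,d=d)
    p=arm.camera_params(n); print(n,p)
E
```

```text
pics
{'clock': 0.0, 'joints': array([ 1.51563673e+00,  3.85572551e-01,  6.62293240e-03, -4.89947850e-04,
       -1.19399972e+00, -2.58574207e-01]), 'joint_vel': array([-7.22488018e-04,  9.16685279e-04,  6.40991772e-04,  1.18918115e-03,
       -3.30145982e-04, -8.26873118e-05]), 'joint_efforts': array([ 2.83327086e-05, -3.92292309e+01,  1.88400793e+01,  4.18634802e+00,
       -4.57404123e-03,  1.36331991e-06]), 'position': array([192.80162879, 594.30578052, 403.61172033]), 'ee_rot': array([ 9.87706875e-01, -1.56313524e-01, -1.17214958e-04,  1.09405990e-03]), 'contact_force': array([ 0.91334261, -0.17205154, -0.81132926]), 'wrist_torque': array([-0.03294306, -0.02454079,  0.00797659]), 'gripper_width': 85.27091694014491}
scene {'mtx': array([[440.815754  ,   0.        , 312.58388418],
       [  0.        , 440.815754  , 242.19837802],
       [  0.        ,   0.        ,   1.        ]]), 'R': array([[ 0.57555029,  0.81773579, -0.00707418],
       [ 0.68964739, -0.49000979, -0.53317622],
       [-0.4394637 ,  0.30199104, -0.84597463]]), 't': array([-318.44952194, -301.95137276, 1555.54916138])}
top {'mtx': array([[438.42021773,   0.        , 320.67260178],
       [  0.        , 438.42021773, 230.78927238],
       [  0.        ,   0.        ,   1.        ]]), 'R': array([[ 0.0177297 , -0.99984115, -0.0018271 ],
       [-0.99667223, -0.01752803, -0.07960677],
       [ 0.0795621 ,  0.00323242, -0.99682467]]), 't': array([  -3.01094401,  554.38638594, 1232.01553815])}
```

View pics/scene0.png

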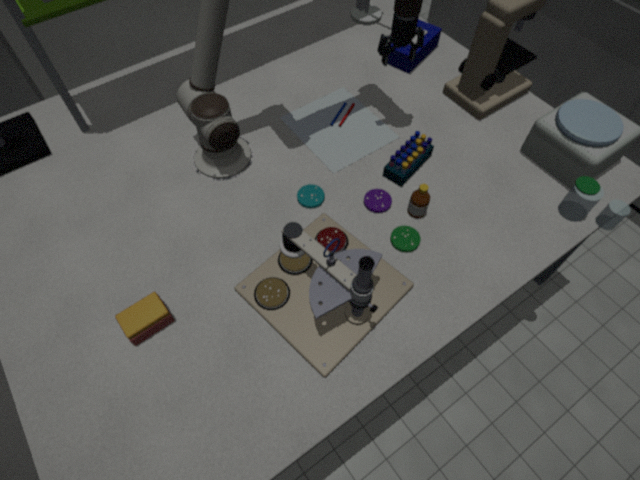

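View pics/top0.png

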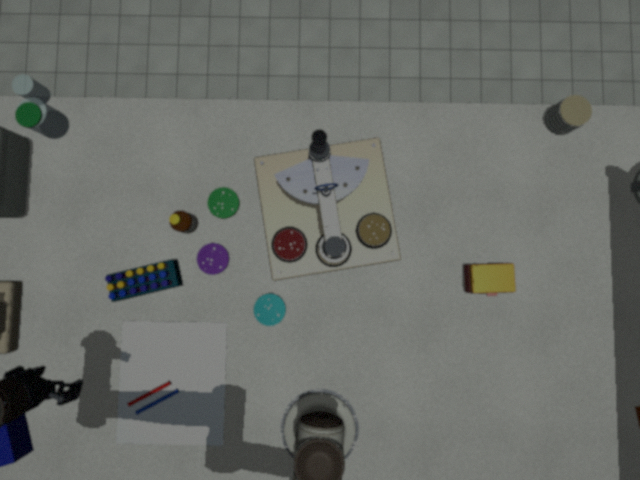

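The scene picture shows the arm over the middle plate, red plate at scene px (332,238) and top px (290,243), and the blue ring at about scene (330,252) and top (326,187). Post cap is at top (319,138). Next I'll measure these.

```bash
cat > h.py <<'E'
from bench import arm
import cv2,numpy as np
def cam(n):
    p=arm.camera_params(n); return p["mtx"],p["R"],p["t"]
def ray(n,uv):
    K,R,t=cam(n); d=R.T@np.linalg.inv(K)@np.array([uv[0],uv[1],1.]); return -R.T@t,d/np.linalg.norm(d)
def onz(n,uv,z):
    o,d=ray(n,uv); return o+d*(z-o[2])/d[2]
def tri(a,b):
    o1,d1=ray("scene",a);o2,d2=ray("top",b)
    A=np.array([d1,-d2]).T; s=np.linalg.lstsq(A,o2-o1,rcond=None)[0]
    p,q=o1+d1*s[0],o2+d2*s[1]; return (p+q)/2,np.linalg.norm(p-q)
def proj(n,X):
    K,R,t=cam(n); c=R@np.asarray(X,float)+t; u=K@c; return u[:2]/u[2]
def dpt(n,uv,d):
    K,R,t=cam(n); return R.T@(np.linalg.inv(K)@np.array([uv[0],uv[1],1.])*d-t)
def blobs(im,lo,hi,amin=15):
    hsv=cv2.cvtColor(im,cv2.COLOR_BGR2HSV); m=cv2.inRange(hsv,np.array(lo),np.array(hi))
    n,l,s,c=cv2.connectedComponentsWithStats(m); return [(s[i][4],c[i].round(1),s[i][:4]) for i in range(1,n) if s[i][4]>=amin],m
E
python3 - <<'E'
from h import *
for n,box in(("scene",(290,210,400,330)),("top",(250,120,400,280))):
    z=np.load(f"{n}0.npz"); im=z["im"]; x0,y0,x1,y1=box
    cr=im[y0:y1,x0:x1]; cv2.imwrite(f"pics/{n}0c.png",cv2.resize(cr,None,fx=5,fy=4.9 if n=='scene' else 3.7,interpolation=cv2.INTER_CUBIC) if n=='scene' else cv2.resize(cr,None,fx=3.7,fy=3.7,interpolation=cv2.INTER_CUBIC))
    for nm,lo,hi in(("blue",(100,90,40),(125,255,255)),("red",(172,120,40),(180,255,255)),("straw",(12,90,40),(28,255,255))):
        b,_=blobs(im,lo,hi); print(n,nm,[(a,tuple(c),tuple(int(v) for v in q)) for a,c,q in b])
E
```

```text
scene blue [(np.int32(293), (np.float64(428.3), np.float64(30.8)), (417, 19, 25, 28)), (np.int32(111), (np.float64(404.1), np.float64(49.4)), (395, 44, 17, 12)), (np.int32(23), (np.float64(418.2), np.float64(49.8)), (416, 47, 6, 7)), (np.int32(71), (np.float64(338.2), np.float64(113.2)), (331, 103, 16, 22)), (np.int32(251), (np.float64(406.1), np.float64(149.4)), (391, 131, 29, 33)), (np.int32(30), (np.float64(426.4), np.float64(144.3)), (423, 142, 8, 6)), (np.int32(17), (np.float64(403.2), np.float64(147.0)), (401, 145, 5, 5)), (np.int32(22), (np.float64(330.2), np.float64(243.6)), (325, 239, 13, 12))]
scene red [(np.int32(57), (np.float64(325.3), np.float64(233.6)), (318, 229, 16, 12)), (np.int32(62), (np.float64(340.4), np.float64(240.2)), (336, 230, 10, 21)), (np.int32(16), (np.float64(323.2), np.float64(242.6)), (319, 241, 8, 5)), (np.int32(28), (np.float64(333.0), np.float64(245.2)), (329, 241, 9, 10))]
scene straw [(np.int32(220), (np.float64(414.5), np.float64(151.9)), (402, 134, 24, 35)), (np.int32(238), (np.float64(421.2), np.float64(194.7)), (412, 184, 18, 21)), (np.int32(
[... 993 characters left out ...]
18)), (np.int32(45), (np.float64(280.8), np.float64(242.6)), (275, 239, 13, 9)), (np.int32(74), (np.float64(287.8), np.float64(252.3)), (278, 245, 20, 14))]
top straw [(np.int32(284), (np.float64(180.0), np.float64(220.7)), (169, 211, 23, 20)), (np.int32(568), (np.float64(374.1), np.float64(229.2)), (360, 215, 30, 30)), (np.int32(97), (np.float64(155.5), np.float64(266.8)), (146, 263, 20, 9)), (np.int32(1168), (np.float64(493.1), np.float64(277.3)), (469, 263, 46, 31)), (np.int32(50), (np.float64(139.6), np.float64(270.8)), (135, 268, 10, 7)), (np.int32(52), (np.float64(129.0), np.float64(273.2)), (125, 270, 9, 7)), (np.int32(102), (np.float64(115.7), np.float64(285.5)), (107, 281, 19, 10))]
```

```bash
python3 -c "
import cv2;a=cv2.imread('pics/scene0c.png');print(a.shape)"
```

```text
(588, 550, 3)
```

View pics/scene0c.png

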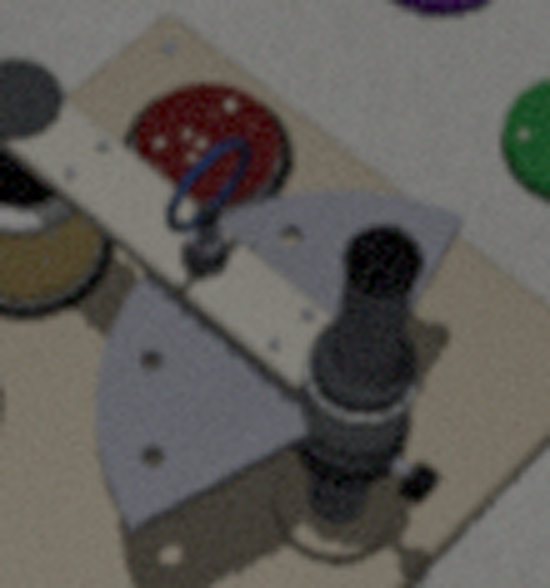

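View pics/top0c.png

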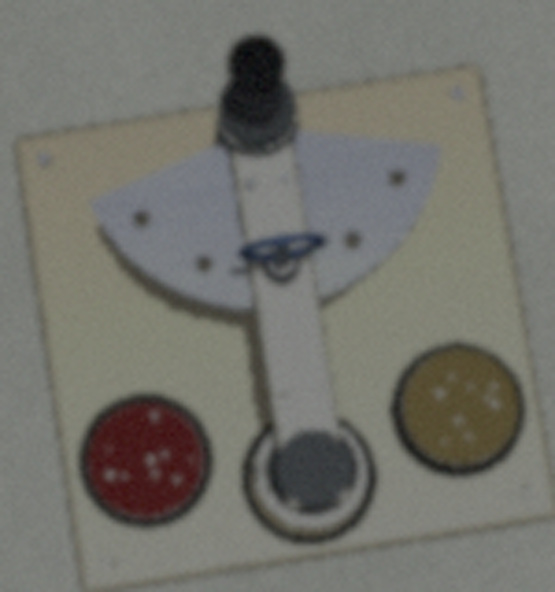

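```bash
python3 - <<'E'
from h import *
S=lambda x,y:(290+(x+.5)/5-.5,210+(y+.5)/4.9-.5)
T=lambda x,y:(250+(x+.5)/3.7-.5,120+(y+.5)/3.7-.5)
def pr(n,s,t): p,e=tri(S(*s),T(*t)); print(n,p.round(1),round(e,1)); return p
ring=pr("ring",(208,184),(284,247))
post=pr("posttop",(382,260),(257,57))
pr("holeL1",(291,234),(204,264));pr("holeR1",(151,359),(352,240));pr("holeR2",(151,456),(397,178))
L1,R1,R2,L2=[onz("top",T(*q),150) for q in((204,264),(352,240),(397,178),(141,218))]
# circle centre through 4 holes
P=np.array([L1,R1,R2,L2])[:,:2]
A=np.c_[2*P,np.ones(4)];b=(P**2).sum(1);c=np.linalg.lstsq(A,b,rcond=None)[0];r=np.sqrt(c[2]+c[0]**2+c[1]**2)
print("holes",P.round(1),"centre",c[:2].round(1),r.round(1))
for q in P: print(np.degrees(np.arctan2(*(q-c[:2])[::-1])).round(1))
red=pr("red",(210,150),(146,459)); print("red@35",onz("top",T(146,459),35.5),"straw",onz("top",T(458,407),35.5))
bt=onz("top",T(313,470),176); print("camera top",bt.round(1))
for nm,a in(("ring",ring),("red",onz("top",T(146,459),35.5)),("bt",bt)):
    d=a[:2]-c[:2];print(nm,np.linalg.norm(d).round(1),np.degrees(np.arctan2(d[1],d[0])).round(1))
# ring arch top/bottom heights
print("z checks ring on top ray at 245:",onz("top",T(284,247),245).round(1),"scene",onz("scene",S(208,184),245).round(1), "post@304", onz("top",T(257,57),304).round(1))
E
```

```text
ring [642.   -5.5 246.8] 0.2
posttop [747.3  12.  304.8] 2.9
holeL1 [646.6  49.1 150.1] 0.4
holeR1 [665.1 -54.3 150.3] 1.1
holeR2 [709.6 -85.7 149.8] 1.9
holes [[646.7  49.3]
 [665.5 -53.9]
 [710.  -84.9]
 [678.5  94.1]] centre [745.1  13.7] 104.5
160.1
-139.7
-109.6
129.6
red [516.   96.5  23.6] 0.9
red@35 [515.18117753  95.2371106   35.5       ] straw [ 559.18403098 -142.4477403    35.5       ]
camera top [502.8 -28.3 176. ]
ring 104.8 -169.4
red 243.9 160.5
bt 245.8 -170.2
z checks ring on top ray at 245: [642.3  -5.6 245. ] scene [641.2  -4.8 245. ] post@304 [748.3  13.3 304. ]
```

Everything agrees with the text: ring height 246.8, hole-circle radius 104.5 and post height 304.8. The red plate lies 30° clockwise of the arm, so the swing goes to -0.524. The jog cannot tilt the tool directly, so I'll move out in front, high up, and see how it behaves near the reach limit.

```bash
python3 -m jog '[[[47,37,-13,-3],[94,74,-26,-6],[141,111,-39,-9],[188,148,-52,-12],[235,185,-65,-15]]]'; python3 -c "
from h import *
from scipy.spatial.transform import Rotation as R
s=arm.read_state();print(s['clock'],s['joints'].round(3),s['position']);print(R.from_quat(s['ee_rot']).as_matrix().round(3))"
```

```text
clock: 0.72
position: [359.9, 344.0, 469.3]
ee_rot: [1.0, -0.025, -0.0, 0.001]
contact_force: [1.1, 0.6, 0.6]
gripper_width: 85.5
0.725 [ 1.09   0.124 -0.184  0.    -1.266  0.431] [359.85629521 344.04509902 469.31336359]
[[ 0.999 -0.05  -0.001]
 [-0.05  -0.999 -0.002]
 [-0.001  0.002 -1.   ]]
```

```bash
python3 -m jog '[[[36,49,-13,0],[72,98,-26,0],[108,147,-39,0],[144,196,-52,0],[180,245,-65,0]]]'; python3 -m jog '[[[40,46,-12,0],[80,92,-24,0],[130,112,-30,0],[190,112,-30,0],[250,112,-30,0]]]';  python3 -c "
from h import *
from scipy.spatial.transform import Rotation as R
s=arm.read_state();print(s['clock'],s['joints'].round(3),s['position']);print(R.from_quat(s['ee_rot']).as_matrix().round(3))"
```

```text
clock: 1.35
position: [527.9, 88.9, 534.8]
ee_rot: [1.0, -0.025, -0.001, 0.001]
contact_force: [0.8, 0.9, 0.1]
gripper_width: 85.5
clock: 1.98
position: [773.3, -36.4, 564.9]
ee_rot: [1.0, -0.025, -0.0, 0.001]
contact_force: [1.8, 1.0, 0.6]
gripper_width: 85.6
1.975 [ 0.161  0.654  0.844  0.002 -1.762  1.359] [773.32370751 -36.35531659 564.8528106 ]
[[ 0.999 -0.051 -0.001]
 [-0.051 -0.999 -0.002]
 [-0.001  0.002 -1.   ]]
```

```bash
python3 -m jog '[[[40,0,0,0],[80,0,0,0],[120,0,0,0],[180,0,0,0],[240,0,0,0]]]';  cat > st.py <<'E'
from h import *
from scipy.spatial.transform import Rotation as R
s=arm.read_state();print(s['clock'],s['joints'].round(3),s['position'].round(1));M=R.from_quat(s['ee_rot']).as_matrix();print(M.round(3)); print("tilt",np.degrees(np.arccos(-M[2,2])).round(1),"az",np.degrees(np.arctan2(M[1,2],M[0,2])).round(1),"tip",(s['position']+173*M[:,2]).round(1),"F",s['contact_force'].round(1))
E
python3 st.py
```

```text
clock: 2.6
position: [875.6, -41.2, 519.2]
ee_rot: [0.999, -0.025, 0.019, 0.003]
contact_force: [0.2, -0.1, 0.9]
gripper_width: 85.3
2.6 [ 0.138  0.99   1.407  0.012 -1.951  1.387] [875.6 -41.2 519.2]
[[ 0.998 -0.051  0.038]
 [-0.051 -0.999 -0.006]
 [ 0.039  0.004 -0.999]]
tilt 2.2 az -9.5 tip [882.2 -42.3 346.3] F [ 0.2 -0.1  0.9]
```

```bash
python3 -m jog '[[[500,0,-200,0],[500,0,-200,0],[500,0,-200,0],[500,0,-200,0],[500,0,-200,0]]]'; python3 st.py
```

```text
clock: 3.22
position: [884.4, -40.6, 513.1]
ee_rot: [0.999, -0.025, 0.04, 0.004]
contact_force: [0.3, 0.0, -0.1]
gripper_width: 85.2
3.225 [ 0.139  0.999  1.407  0.023 -1.902  1.39 ] [884.4 -40.6 513.1]
[[ 0.996 -0.051  0.079]
 [-0.05  -0.999 -0.011]
 [ 0.079  0.007 -0.997]]
tilt 4.6 az -7.7 tip [898.  -42.4 340.6] F [ 0.3  0.  -0.1]
```

```bash
python3 -m jog '[[[300,0,0,0],[300,0,0,0],[300,0,0,0],[300,0,0,0],[300,0,0,0]]]'; python3 st.py;python3 -m jog '[[[60,0,0,0],[-20,0,0,0],[60,0,0,0],[-20,0,0,0],[60,0,0,0]]]'; python3 st.py
```

```text
clock: 3.85
position: [920.1, -41.9, 452.7]
ee_rot: [0.998, -0.025, 0.06, 0.006]
contact_force: [-0.0, -0.3, 0.2]
gripper_width: 85.0
3.85 [ 0.133  1.07   1.407  0.032 -1.791  1.396] [920.1 -41.9 452.7]
[[ 0.991 -0.051  0.12 ]
 [-0.05  -0.999 -0.015]
 [ 0.121  0.009 -0.993]]
tilt 6.9 az -7.2 tip [940.9 -44.5 281. ] F [-0.  -0.3  0.2]
clock: 4.47
position: [928.6, -41.2, 387.6]
ee_rot: [1.0, -0.024, 0.01, 0.015]
contact_force: [6.0, 0.9, -14.2]
gripper_width: 85.3
4.475 [ 0.133  1.09   1.293  0.033 -1.758  1.397] [928.6 -41.2 387.6]
[[ 0.999 -0.047  0.02 ]
 [-0.047 -0.998 -0.03 ]
 [ 0.021  0.029 -0.999]]
tilt 2.0 az -56.7 tip [931.9 -46.3 214.7] F [  6.    0.9 -14.2]
```

```bash
python3 - <<'E'
from h import *
im,d=arm.get_image("scene"); cv2.imwrite("pics/s1.png",im)
E
python3 st.py
```

```text
4.525 [ 0.132  1.117  1.365  0.036 -1.758  1.398] [936.3 -41.3 393.4]
[[ 0.997 -0.05   0.065]
 [-0.048 -0.998 -0.027]
 [ 0.066  0.024 -0.998]]
tilt 4.0 az -22.9 tip [947.5 -46.  220.8] F [  5.6  -0.1 -14.5]
```

View pics/s1.png

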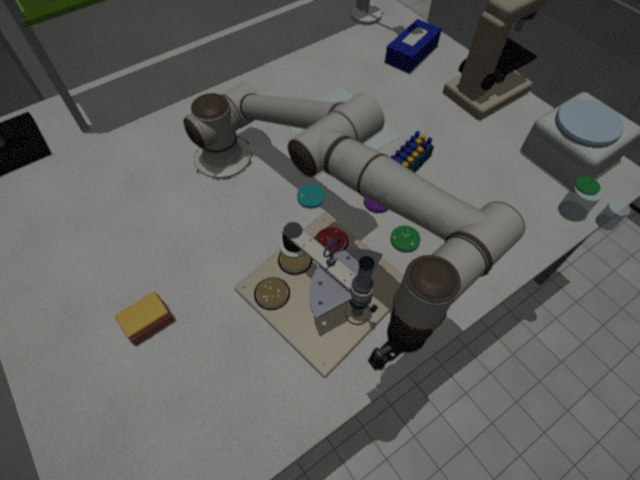

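```bash
python3 -m jog '[[[400,0,-400,0],[400,0,-400,0],[400,0,-400,0],[400,0,-400,0],[400,0,-400,0]]]'; python3 st.py;python3 -m jog '[[[500,0,-200,0],[500,0,-200,0],[500,0,-200,0],[500,0,-200,0],[500,0,-200,0]]]' >/dev/null; python3 st.py
```

```text
clock: 5.15
position: [885.6, -35.2, 519.6]
ee_rot: [0.998, -0.024, 0.055, 0.014]
contact_force: [-0.4, -0.3, -0.2]
gripper_width: 85.5
5.15 [ 0.148  0.997  1.408  0.049 -1.878  1.392] [885.6 -35.2 519.6]
[[ 0.993 -0.05   0.109]
 [-0.047 -0.998 -0.031]
 [ 0.11   0.025 -0.994]]
tilt 6.5 az -15.7 tip [904.4 -40.5 347.7] F [-0.4 -0.3 -0.2]
5.775 [ 0.151  0.993  1.408  0.059 -1.841  1.392] [888.5 -33.5 524.7]
[[ 0.987 -0.05   0.15 ]
 [-0.045 -0.998 -0.035]
 [ 0.152  0.028 -0.988]]
tilt 8.9 az -13.1 tip [914.5 -39.5 353.8] F [ 0.2 -0.6 -0.5]
```

```bash
python3 -m jog '[[[500,0,-110,0],[500,0,-110,0],[500,0,-110,0],[500,0,-110,0],[500,0,-110,0]]]' >/dev/null; python3 st.py; python3 -m jog '[[[500,0,-90,0],[500,0,-90,0],[500,0,-90,0],[500,0,-90,0],[500,0,-90,0]]]' >/dev/null;python3 -m jog '[[[500,0,-60,0],[500,0,-60,0],[500,0,-60,0],[500,0,-60,0],[500,0,-60,0]]]' >/dev/null; python3 st.py
```

```text
6.4 [ 0.15   1.017  1.408  0.069 -1.776  1.394] [904.1 -33.2 507. ]
[[ 0.98  -0.051  0.192]
 [-0.044 -0.998 -0.039]
 [ 0.194  0.03  -0.981]]
tilt 11.3 az -11.5 tip [937.3 -40.  337.4] F [-0.5  0.8 -0.5]
7.65 [ 0.148  1.056  1.408  0.088 -1.651  1.394] [931.  -32.8 477.9]
[[ 0.96  -0.052  0.277]
 [-0.04  -0.998 -0.047]
 [ 0.279  0.034 -0.96 ]]
tilt 16.3 az -9.6 tip [978.9 -40.9 311.9] F [0.6 0.  0.5]
```

```bash
python3 -m jog '[[[500,0,-150,0],[500,0,-150,0],[500,0,-150,0],[500,0,-150,0],[500,0,-150,0]]]' >/dev/null; python3 st.py; python3 -m jog '[[[500,0,-100,0],[500,0,-100,0],[500,0,-100,0],[500,0,-100,0],[500,0,-100,0]]]' >/dev/null;python3 -m jog '[[[500,0,-60,0],[500,0,-60,0],[500,0,-60,0],[500,0,-60,0],[500,0,-60,0]]]' >/dev/null; python3 st.py
```

```text
8.275 [ 0.154  1.026  1.408  0.099 -1.638  1.393] [922.6 -30.3 507.2]
[[ 0.946 -0.052  0.319]
 [-0.038 -0.998 -0.05 ]
 [ 0.321  0.036 -0.946]]
tilt 18.8 az -9.0 tip [977.8 -39.  343.4] F [ 0.2 -0.7  1.1]
9.525 [ 0.158  1.016  1.407  0.12  -1.563  1.39 ] [926.7 -27.9 522.8]
[[ 0.915 -0.054  0.399]
 [-0.034 -0.998 -0.058]
 [ 0.401  0.04  -0.915]]
tilt 23.8 az -8.2 tip [995.8 -37.9 364.5] F [ 0.5  0.5 -0.7]
```

```bash
python3 -m jog '[[[500,0,-20,0],[500,0,-20,0],[500,0,-20,0],[500,0,-20,0],[500,0,-20,0]]]' >/dev/null; python3 -m jog '[[[500,0,0,0],[500,0,0,0],[500,0,0,0],[500,0,0,0],[500,0,0,0]]]' >/dev/null;python3 -m jog '[[[500,0,20,0],[500,0,20,0],[500,0,20,0],[500,0,20,0],[500,0,20,0]]]' >/dev/null; python3 -m jog '[[[500,0,40,0],[500,0,40,0],[500,0,40,0],[500,0,40,0],[500,0,40,0]]]' >/dev/null; python3 st.py
```

```text
12.025 [ 0.158  1.048  1.407  0.161 -1.362  1.382] [958.  -27.1 511. ]
[[ 0.833 -0.058  0.551]
 [-0.022 -0.997 -0.071]
 [ 0.553  0.047 -0.832]]
tilt 33.7 az -7.4 tip [1053.2  -39.4  367.1] F [-0.1 -0.3 -0.5]
```

```bash
python3 -m jog '[[[500,0,60,0],[500,0,60,0],[500,0,60,0],[500,0,60,0],[500,0,60,0]]]' >/dev/null; python3 -m jog '[[[500,0,90,0],[500,0,90,0],[500,0,90,0],[500,0,90,0],[500,0,90,0]]]' >/dev/null;python3 -m jog '[[[500,0,110,0],[500,0,110,0],[500,0,110,0],[500,0,110,0],[500,0,110,0]]]' >/dev/null; python3 -m jog '[[[500,0,130,0],[500,0,130,0],[500,0,130,0],[500,0,130,0],[500,0,130,0]]]' >/dev/null; python3 st.py
```

```text
14.525 [ 0.155  1.081  1.407  0.205 -1.164  1.365] [986.2 -27.6 501.8]
[[ 0.727 -0.063  0.683]
 [-0.009 -0.997 -0.082]
 [ 0.686  0.053 -0.726]]
tilt 43.5 az -6.9 tip [1104.4  -41.8  376.3] F [-0.9 -0.5 -0. ]
```

```bash
python3 -m jog '[[[-34,5,-50,0],[-71,10,-98,0],[-108,16,-146,0],[-146,21,-194,0],[-184,26,-241,0]]]' >/dev/null; python3 st.py; cat > to.py <<'E'
import sys
from h import *
from scipy.spatial.transform import Rotation as R
s=arm.read_state();M=R.from_quat(s['ee_rot']).as_matrix();d=np.array([float(a) for a in sys.argv[1:4]])-s['position']
print("tool delta",(M.T@d).round(1),"norm",np.linalg.norm(d).round(1))
E
python3 to.py 488 -37 500
```

```text
15.15 [ 0.196  0.4    0.153  0.375 -0.623  1.107] [744.8 -31.1 544.6]
[[ 0.727 -0.063  0.684]
 [-0.009 -0.997 -0.082]
 [ 0.687  0.053 -0.725]]
tilt 43.6 az -6.8 tip [863.1 -45.3 419.2] F [ 0.3 -0.1  1.2]
tool delta [-217.2   19.7 -142.9] norm 260.7
```

```bash
python3 -m jog '[[[-50,5,-33,0],[-100,9,-66,0],[-150,14,-99,0],[-200,18,-132,0],[-217,20,-143,0]]]' >/dev/null; python3 st.py; python3 - <<'E'
from h import *
from scipy.spatial.transform import Rotation as R
s=arm.read_state();M=R.from_quat(s['ee_rot']).as_matrix();p=s['position']
ring=np.array([642,-5.2,246])
print("to pre(-60)",(M.T@(ring-220*M[:,2]+50*M[:,1]-p)).round(1))
for n in("scene","top"):
    im,d=arm.get_image(n); cv2.imwrite(f"pics/{n}2.png",im); np.savez(f"{n}2.npz",im=im,d=d)
E
```

```text
15.775 [ 0.234 -0.056 -0.617  0.724 -0.369  0.698] [484.1 -38.  499.9]
[[ 0.727 -0.063  0.684]
 [-0.009 -0.997 -0.082]
 [ 0.687  0.054 -0.725]]
tilt 43.5 az -6.9 tip [602.4 -52.3 374.5] F [-0.3 -0.3  0.2]
to pre(-60) [-59.9  -6.3  69.3]
```

View pics/scene2.png

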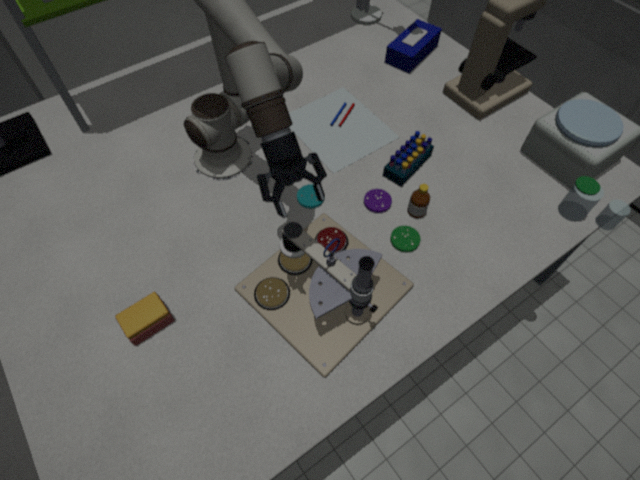

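View pics/top2.png

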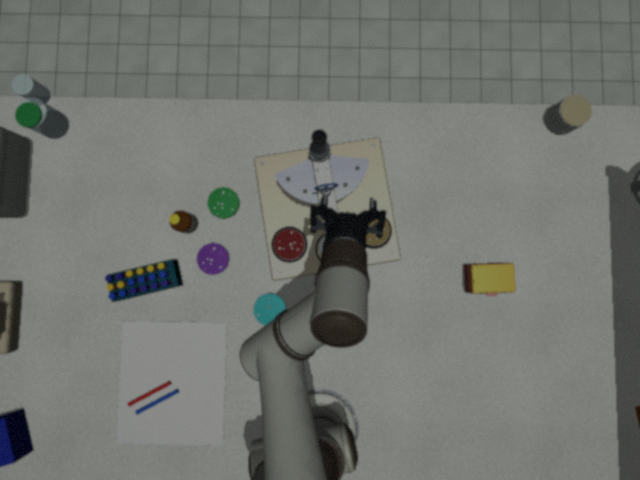

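```bash
python3 - <<'E'
from h import *
from scipy.spatial.transform import Rotation as R
s=arm.read_state();M=R.from_quat(s['ee_rot']).as_matrix();p=s['position'];print(p)
for n,(x0,y0,x1,y1) in(("top",(290,170,410,260)),("scene",(240,130,360,220))):
    im=np.load(f"{n}2.npz")["im"][y0:y1,x0:x1].copy()
    im=cv2.convertScaleAbs(im,alpha=1.8,beta=25)
    im=cv2.resize(im,None,fx=6,fy=6,interpolation=cv2.INTER_CUBIC)
    for sy,c in((-1,(0,255,0)),(1,(0,0,255))):
        for L in (160,130):
          for off in (43,50,57):
            q=proj(n,p+L*M[:,2]+sy*off*M[:,1]); q=((q-[x0,y0]+.5)*6).astype(int); cv2.circle(im,tuple(int(v) for v in q),3,c,-1)
    cv2.imwrite(f"pics/{n}2c.png",im)
E
```

```text
[485.26254896 -37.92825219 500.79559472]
```

View pics/top2c.png

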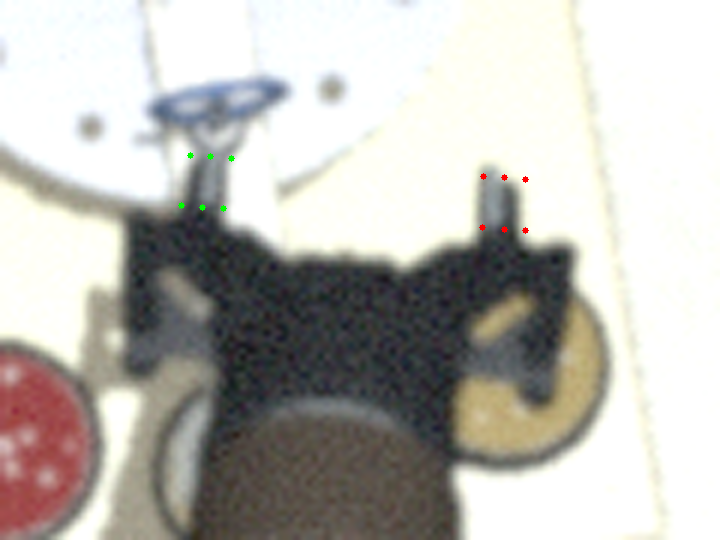

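View pics/scene2c.png

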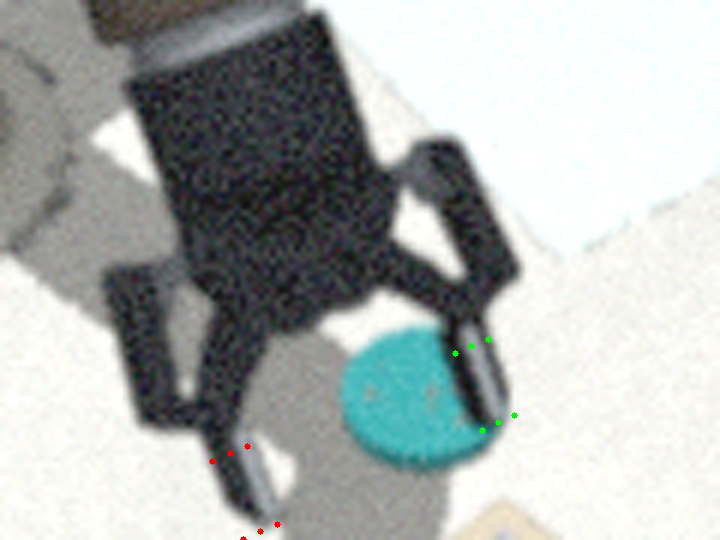

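```bash
cat > rel.py <<'E'
import sys
from h import *
from scipy.spatial.transform import Rotation as R
# point at L on -Y finger axis (off 49) -> target world point ; print tool delta
L=float(sys.argv[1]); T=np.array([float(a) for a in sys.argv[2:5]])
s=arm.read_state();M=R.from_quat(s['ee_rot']).as_matrix();p=s['position']
F=p+L*M[:,2]-49*M[:,1]; print("finger pt",F.round(1),"tool delta",(M.T@(T-F)).round(1))
E
python3 rel.py 220 642 -5.2 246; python3 -m jog '[[[-20,-2,23,0],[-40,-5,46,0],[-61,-7,68,0],[-61,-7,68,0],[-61,-7,68,0]]]' ; python3 st.py; python3 rel.py 220 642 -5.2 246;python3 rel.py 144 642 -5.2 246
```

```text
finger pt [639.1  -7.1 338.9] tool delta [-61.8  -7.   69.1]
clock: 16.5
position: [493.0, -32.7, 436.1]
ee_rot: [0.934, -0.021, 0.354, 0.037]
contact_force: [0.3, -0.5, -0.3]
gripper_width: 85.4
16.5 [ 0.097  0.01  -0.782  1.17  -0.16   0.319] [493.  -32.7 436.1]
[[ 0.748 -0.064  0.661]
 [-0.012 -0.996 -0.083]
 [ 0.664  0.054 -0.746]]
tilt 41.8 az -7.2 tip [607.3 -47.1 307. ] F [ 0.3 -0.5 -0.3]
finger pt [641.5  -2.2 269.3] tool delta [-15.1   1.7  18. ]
finger pt [591.3   4.1 326. ] tool delta [-15.1   1.7  94. ]
```

```bash
cat > fk.py <<'E'
import numpy as np
from scipy.spatial.transform import Rotation as R
from scipy.optimize import least_squares
D=[([1.51563673,.385572551,.00662293240,-.00048994,-1.19399972,-.258574],[192.80,594.306,403.61]),
([1.09,.124,-.184,0,-1.266,.431],[359.86,344.05,469.31]),
([.161,.654,.844,.002,-1.762,1.359],[773.3,-36.36,564.85]),
([.138,.99,1.407,.012,-1.951,1.387],[875.6,-41.2,519.2]),
([.139,.999,1.407,.023,-1.902,1.39],[884.4,-40.6,513.1]),
([.133,1.07,1.407,.032,-1.791,1.396],[920.1,-41.9,452.7]),
([.148,.997,1.408,.049,-1.878,1.392],[885.6,-35.2,519.6]),
([.15,1.017,1.408,.069,-1.776,1.394],[904.1,-33.2,507]),
([.154,1.026,1.408,.099,-1.638,1.393],[922.6,-30.3,507.2]),
([.158,1.048,1.407,.161,-1.362,1.382],[958,-27.1,511]),
([.155,1.081,1.407,.205,-1.164,1.365],[986.2,-27.6,501.8]),
([.196,.4,.153,.375,-.623,1.107],[744.8,-31.1,544.6]),
([.234,-.056,-.617,.724,-.369,.698],[484.1,-38,499.9]),
([.097,.01,-.782,1.17,-.16,.319],[493,-32.7,436.1])]
ry=lambda t:R.from_euler('y',t).as_matrix(); rz=lambda t:R.from_euler('z',t).as_matrix(); rx=lambda t:R.from_euler('x',t).as_matrix()
def fk(q,P,s4=1,tool=False):
    h,a,b,e,o1,o2,f,d,s0=P
    # plane frame: x forward, y left, z up; pitch-down positive about +y
    v=np.array([s0,0,h])+ry(q[1])@np.array([0,0,a])
    A=ry(q[1]-q[2])            # forearm x axis elevation q3-q2
    v=v+A@np.array([b,o1,e])
    A=A@rx(s4*q[3]); v=v+A@np.array([0,o2,f])
    A=A@ry(-q[4]); v=v+A@np.array([d,0,0])
    z=rz(q[0])@A@np.array([1,0,0])
    return (rz(q[0])@v, z) if not tool else (rz(q[0])@v, rz(q[0])@A, q[5])
def fit(s4):
    f=lambda P:np.concatenate([fk(q,P,s4)[0]-p for q,p in D])
    return least_squares(f,[185,565,418,0,-80,-80,0,150,0],loss='soft_l1')
if __name__=="__main__":
    for s4 in(1,-1):
        r=fit(s4);print(s4,r.x.round(1));f=np.array([fk(q,r.x,s4)[0]-p for q,p in D]);print(np.abs(f).max(1).round(1)); 
        print([ (fk(D[i][0],r.x,s4)[1]).round(3) for i in (10,12,13)])
E
python3 fk.py
```

```text
1 [ 177.5  560.3  417.5   26.9 -298.1  129.9  -29.7  133.2    5.8]
[  8.5   7.4   8.    5.1   1.9   0.9   4.8  10.6  18.9  33.6  40.   37.5
   4.8 119.7]
[array([ 0.626,  0.287, -0.725]), array([ 0.573,  0.382, -0.725]), array([ 0.632,  0.209, -0.746])]
-1 [ 1.594e+02  5.657e+02  4.219e+02  5.000e-01  2.000e-01 -1.601e+02
  1.000e-01  1.242e+02 -5.000e-01]
[0.1 0.1 0.2 0.3 0.2 0.1 0.2 0.3 0.4 0.4 0.2 0.3 0.1 0.1]
[array([ 0.684, -0.082, -0.725]), array([ 0.684, -0.083, -0.725]), array([ 0.66 , -0.083, -0.746])]
```

```bash
cat > ik.py <<'E'
from fk import *
P=fit(-1).x
lo=np.array([-3.14,-1.21,-1.07,-3.16,-2.99]);hi=np.array([3.14,2.06,1.41,2.05,-.16])
def solve(p,z,q0):
    f=lambda q:np.concatenate([(fk(q,P,-1)[0]-p)/100,3*(fk(q,P,-1)[1]-z)])
    r=least_squares(f,np.clip(q0,lo+1e-3,hi-1e-3),bounds=(lo,hi)); return r.x,np.linalg.norm(r.fun)
ring=np.array([642,-5.2,246]);C=np.array([745.2,13.6])
def frame(tilt,az):
    t,a=np.radians([tilt,az]); Z=np.array([np.sin(t)*np.cos(a),np.sin(t)*np.sin(a),-np.cos(t)])
    Y=np.array([np.sin(a),-np.cos(a),0]); return np.cross(Y,Z),Y,Z
def ringat(ang,lift=0):
    v=105*np.array([np.cos(np.radians(190.3+ang)),np.sin(np.radians(190.3+ang))]);return np.array([*(C+v),246+lift])
def path():
    w=[("pre",ringat(0),220),("ins",ringat(0),144),("lift",ringat(0,25),144)]
    for a in(-8,-15,-23,-30): w.append((f"s{a}",ringat(a,25),144))
    w+=[("low",ringat(-30,-2),144),("out",ringat(-30,-2),220)]
    return w
if __name__=="__main__":
    for off in(49,0,-49):
      for tilt in(30,36,43):
        for az in(-40,-25,-7,5,15,25):
          X,Y,Z=frame(tilt,az); best=None
          for q4 in(-2.9,-1.5,0,1.2):
            q=np.array([.2,0,-.6,q4,-.5]);bad=0;m5=-9
            for n,T,L in path():
                q,e=solve(T-L*Z+off*Y,Z,q); bad=max(bad,e); 
            if best is None or bad<best[0]: best=(bad,q4,q)
          print(off,tilt,az,"err",round(best[0],4),best[1],best[2].round(2))
E
python3 ik.py
```

```text
49 30 -40 err 0.0 1.2 [ 0.5   0.15 -0.5   0.68 -0.83]
49 30 -25 err 0.0 -1.5 [ 0.43  0.12 -0.54  0.66 -0.67]
49 30 -7 err 0.0 -1.5 [ 0.35  0.11 -0.5   0.46 -0.54]
49 30 5 err 0.0 -1.5 [ 0.3   0.12 -0.39  0.2  -0.55]
49 30 15 err 0.0 0 [ 0.24  0.15 -0.28 -0.02 -0.62]
49 30 25 err 0.0 0 [ 0.18  0.19 -0.16 -0.2  -0.72]
49 36 -40 err 0.0 1.2 [ 0.51  0.14 -0.61  0.89 -0.79]
49 36 -25 err 0.0 1.2 [ 0.4   0.09 -0.69  0.96 -0.56]
49 36 -7 err 0.0949 1.2 [ 0.31  0.07 -0.68  0.82 -0.34]
49 36 5 err 0.0273 1.2 [ 0.3   0.09 -0.54  0.37 -0.35]
49 36 15 err 0.0 1.2 [ 0.24  0.12 -0.36 -0.03 -0.46]
49 36 25 err 0.0 -2.9 [ 0.15  0.16 -0.21 -0.29 -0.61]
49 43 -40 err 0.0 0 [ 0.5   0.13 -0.73  1.14 -0.77]
49 43 -25 err 0.0373 0 [ 0.3   0.07 -0.83  1.43 -0.48]
49 43 -7 err 0.4787 0 [ 0.09  0.03 -0.84  1.56 -0.16]
49 43 5 err 0.3425 0 [ 0.26  0.05 -0.68  0.59 -0.16]
49 43 15 err 0.0 1.2 [ 0.24  0.09 -0.46 -0.06 -0.27]
49 43 25 err 0.0 0 [ 0.11  0.14 -0.25 -0.47 -0.51]
0 30 -40 err 0.0 1.2 [ 0.54  0.22 -0.41  0.67 -0.87]
0 30 -25 err 0.0 0 [ 0.49  0.17 -0.48  0.67 -0.71]
0 30 -7 err 0.0 -1.5 [ 0.44  0.12 
[... 1105 characters left out ...]
2 [ 0.39  0.11 -0.32 -0.04 -0.62]
-49 36 -40 err 0.0 1.2 [ 0.58  0.28 -0.42  0.83 -0.86]
-49 36 -25 err 0.0 0 [ 0.54  0.2  -0.55  0.92 -0.66]
-49 36 -7 err 0.0005 1.2 [ 0.47  0.11 -0.65  0.93 -0.42]
-49 36 5 err 0.0918 1.2 [ 0.45  0.08 -0.64  0.72 -0.33]
-49 36 15 err 0.0172 -1.5 [ 0.45  0.07 -0.55  0.33 -0.35]
-49 36 25 err 0.0 0 [ 0.39  0.07 -0.4  -0.06 -0.47]
-49 43 -40 err 0.0 -1.5 [ 0.59  0.28 -0.53  1.06 -0.85]
-49 43 -25 err 0.0 1.2 [ 0.5   0.18 -0.68  1.27 -0.61]
-49 43 -7 err 0.2404 -1.5 [ 0.24  0.09 -0.8   1.71 -0.25]
-49 43 5 err 0.4681 0 [ 0.3   0.04 -0.8   1.29 -0.16]
-49 43 15 err 0.3145 -2.9 [ 0.42  0.04 -0.68  0.52 -0.16]
-49 43 25 err 0.0 -2.9 [ 0.38  0.05 -0.48 -0.13 -0.3 ]
```

```bash
python3 - <<'E'
from ik import *
for az in(-7,-10):
 for tilt in(30,32,34,36,38,40):
  for offx in(-26,-49,26,49):
    X,Y,Z=frame(tilt,az); best=None
    for q4 in(0,.5,1.2):
        q=np.array([.2,0,-.6,q4,-.5]);es=[]
        for n,T,L in path():
            q,e=solve(T-L*Z+offx*X,Z,q); es.append(e)
        if best is None or max(es)<max(best[0]): best=(es,q)
    print(az,tilt,offx,np.round(best[0],3),best[1].round(2))
E
```

```text
-7 30 -26 [0. 0. 0. 0. 0. 0. 0. 0. 0.] [ 0.45  0.1  -0.57  0.58 -0.52]
-7 30 -49 [0. 0. 0. 0. 0. 0. 0. 0. 0.] [ 0.47  0.07 -0.65  0.63 -0.49]
-7 30 26 [0. 0. 0. 0. 0. 0. 0. 0. 0.] [ 0.42  0.15 -0.41  0.47 -0.6 ]
-7 30 49 [0. 0. 0. 0. 0. 0. 0. 0. 0.] [ 0.41  0.18 -0.34  0.44 -0.64]
-7 32 -26 [0. 0. 0. 0. 0. 0. 0. 0. 0.] [ 0.44  0.08 -0.63  0.69 -0.46]
-7 32 -49 [0.    0.027 0.    0.    0.    0.    0.    0.    0.   ] [ 0.45  0.06 -0.71  0.77 -0.43]
-7 32 26 [0. 0. 0. 0. 0. 0. 0. 0. 0.] [ 0.42  0.14 -0.47  0.56 -0.54]
-7 32 49 [0. 0. 0. 0. 0. 0. 0. 0. 0.] [ 0.41  0.16 -0.39  0.51 -0.58]
-7 34 -26 [0.    0.057 0.    0.    0.    0.    0.    0.    0.   ] [ 0.42  0.07 -0.7   0.84 -0.4 ]
-7 34 -49 [0.    0.134 0.006 0.    0.    0.    0.    0.055 0.   ] [ 0.41  0.05 -0.77  0.94 -0.36]
-7 34 26 [0. 0. 0. 0. 0. 0. 0. 0. 0.] [ 0.41  0.12 -0.53  0.66 -0.48]
-7 34 49 [0. 0. 0. 0. 0. 0. 0. 0. 0.] [ 0.4   0.15 -0.45  0.59 -0.52]
-7 36 -26 [0.    0.161 0.036 0.021 0.003 0.    0.    0.074 0.   ] [ 0.37  0.06 -0.76  1.03 -0.33]
-7 36 -49 [0.    0.238 0.113 0.094 0.074 0.046 0.02  0.132 0.   ] [ 0.34  0
[... 2219 characters left out ...]
0.   ] [ 0.32  0.06 -0.81  1.27 -0.31]
-10 38 -49 [0.    0.248 0.151 0.118 0.085 0.044 0.008 0.097 0.   ] [ 0.28  0.05 -0.87  1.43 -0.28]
-10 38 26 [0.    0.037 0.    0.    0.    0.    0.    0.    0.   ] [ 0.37  0.1  -0.65  0.98 -0.4 ]
-10 38 49 [0. 0. 0. 0. 0. 0. 0. 0. 0.] [ 0.38  0.12 -0.57  0.88 -0.43]
-10 40 -26 [0.017 0.258 0.169 0.134 0.099 0.057 0.019 0.115 0.   ] [ 0.23  0.06 -0.85  1.54 -0.25]
-10 40 -49 [0.079 0.307 0.227 0.186 0.146 0.1   0.066 0.191 0.   ] [ 0.16  0.05 -0.9   1.76 -0.22]
-10 40 26 [0.    0.124 0.013 0.    0.    0.    0.    0.    0.   ] [ 0.32  0.09 -0.71  1.16 -0.34]
-10 40 49 [0.    0.051 0.    0.    0.    0.    0.    0.    0.   ] [ 0.34  0.11 -0.63  1.04 -0.38]
```

```bash
python3 -m jog '[[[-20,0,0,10],[-40,0,0,20],[-60,0,0,30],[-60,0,0,40],[-60,0,0,50]]]' 45 ; python3 st.py
```

```text
clock: 17.12
position: [450.7, -28.1, 421.0]
ee_rot: [0.841, -0.419, 0.325, -0.111]
contact_force: [-0.7, 0.4, 0.1]
gripper_width: 45.1
17.125 [ 0.102 -0.051 -0.877  1.218 -0.16  -0.615] [450.7 -28.1 421. ]
[[ 0.438 -0.631  0.64 ]
 [-0.776 -0.625 -0.085]
 [ 0.453 -0.459 -0.764]]
tilt 40.2 az -7.6 tip [561.4 -42.8 288.9] F [-0.7  0.4  0.1]
```

```bash
python3 -m jog '[[[-40,40,30,9],[-40,40,30,18],[-40,40,30,27],[-40,40,30,36],[-40,40,30,45]]]' ; python3 st.py
```

```text
clock: 17.75
position: [430.6, -16.5, 398.2]
ee_rot: [-0.617, 0.717, -0.247, 0.211]
contact_force: [-0.2, -0.8, -0.1]
gripper_width: 45.1
17.75 [ 0.102 -0.06  -0.944  1.311 -0.16  -1.506] [430.6 -16.5 398.2]
[[-0.149 -0.781  0.607]
 [-0.989  0.116 -0.093]
 [ 0.002 -0.614 -0.789]]
tilt 37.9 az -8.7 tip [535.6 -32.6 261.6] F [-0.2 -0.8 -0.1]
```

```bash
cat > rel2.py <<'E'
import sys
from ik import *
from h import arm
def st():
    s=arm.read_state();return s['position'],R.from_quat(s['ee_rot']).as_matrix(),s
def fpt(L,off=28.5):
    p,M,s=st(); return p+L*M[:,2]+off*M[:,1]
if __name__=="__main__":
    p,M,s=st(); q=s['joints'][:5].copy(); q[4]=-.3;q[3]=.8
    for L,T in((225,ringat(0)),(150,ringat(0)),(150,ringat(0,25)),(150,ringat(-15,25)),(150,ringat(-30,25)),(150,ringat(-30,-2)),(225,ringat(-30,-2))):
        t=T-L*M[:,2]-28.5*M[:,1]; q,e=solve(t,M[:,2],q); print(L,T.round(0),t.round(0),"delta",(M.T@(t-p)).round(1),"err",round(e,3),q.round(2))
E
python3 rel2.py
```

```text
225 [642.  -5. 246.] [528.  12. 441.] delta [-42.9 -98.7  22.3] err 0.0 [ 0.29  0.08 -0.63  0.84 -0.36]
150 [642.  -5. 246.] [573.   5. 382.] delta [-42.9 -98.7  97.3] err 0.024 [ 0.1   0.2  -0.7   1.36 -0.16]
150 [642.  -5. 271.] [573.   5. 407.] delta [ -42.8 -114.1   77.6] err 0.0 [ 0.2   0.18 -0.63  1.04 -0.25]
150 [641.  22. 271.] [572.  33. 407.] delta [ -69.7 -109.9   74.2] err 0.0 [ 0.24  0.18 -0.64  1.08 -0.27]
150 [646.  49. 271.] [578.  60. 407.] delta [ -97.1 -111.3   75.2] err 0.0 [ 0.29  0.19 -0.62  1.09 -0.3 ]
150 [646.  49. 244.] [578.  60. 380.] delta [-97.1 -94.7  96.5] err 0.0 [ 0.19  0.22 -0.69  1.42 -0.21]
225 [646.  49. 244.] [532.  67. 439.] delta [-97.1 -94.7  21.5] err 0.0 [ 0.38  0.09 -0.63  0.92 -0.4 ]
```

```bash
python3 -m jog '[[[-14,-33,8,0],[-28,-66,15,0],[-43,-99,22,0],[-43,-99,22,0],[-43,-99,22,0]]]' ; python3 st.py; python3 rel2.py; python3 - <<'E'
from h import *
from scipy.spatial.transform import Rotation as R
s=arm.read_state();M=R.from_quat(s['ee_rot']).as_matrix();p=s['position']
for n,(x0,y0,x1,y1) in(("top",(270,140,390,230)),("scene",(270,180,390,270))):
    im,d=arm.get_image(n); cv2.imwrite(f"pics/{n}3.png",im)
    im=cv2.convertScaleAbs(im[y0:y1,x0:x1],alpha=1.8,beta=25)
    im=cv2.resize(im,None,fx=6,fy=6,interpolation=cv2.INTER_CUBIC)
    for L in (130,150,165):
      for off,c in((28.5,(0,255,0)),(-28.5,(0,0,255))):
        q=proj(n,p+L*M[:,2]+off*M[:,1]); q=((q-[x0,y0]+.5)*6).astype(int); cv2.circle(im,tuple(int(v) for v in q),3,c,-1)
    cv2.imwrite(f"pics/{n}3c.png",im)
E
```

```text
clock: 18.38
position: [527.3, 12.8, 441.5]
ee_rot: [-0.618, 0.716, -0.246, 0.211]
contact_force: [-0.5, 0.4, -1.1]
gripper_width: 45.4
18.375 [ 0.293  0.075 -0.633  0.834 -0.364 -1.157] [527.3  12.8 441.5]
[[-0.148 -0.781  0.607]
 [-0.989  0.116 -0.092]
 [ 0.002 -0.614 -0.789]]
tilt 37.9 az -8.6 tip [632.3  -3.1 305. ] F [-0.5  0.4 -1.1]
225 [642.  -5. 246.] [528.  12. 441.] delta [ 0.5 -0.   0.6] err 0.0 [ 0.29  0.08 -0.63  0.84 -0.36]
150 [642.  -5. 246.] [573.   5. 382.] delta [ 0.5 -0.  75.6] err 0.025 [ 0.1   0.2  -0.7   1.36 -0.16]
150 [642.  -5. 271.] [573.   5. 407.] delta [  0.6 -15.4  55.8] err 0.0 [ 0.2   0.18 -0.63  1.04 -0.25]
150 [641.  22. 271.] [572.  33. 407.] delta [-26.3 -11.1  52.5] err 0.0 [ 0.24  0.18 -0.64  1.08 -0.27]
150 [646.  49. 271.] [578.  60. 407.] delta [-53.7 -12.6  53.5] err 0.0 [ 0.29  0.19 -0.62  1.09 -0.3 ]
150 [646.  49. 244.] [578.  60. 380.] delta [-53.7   4.   74.9] err 0.0 [ 0.19  0.22 -0.69  1.42 -0.21]
225 [646.  49. 244.] [532.  66. 439.] delta [-53.7   4.   -0.1] err 0.0 [ 0.38  0.09 -0.63  0.92 -0.4 ]
```

View pics/top3c.png

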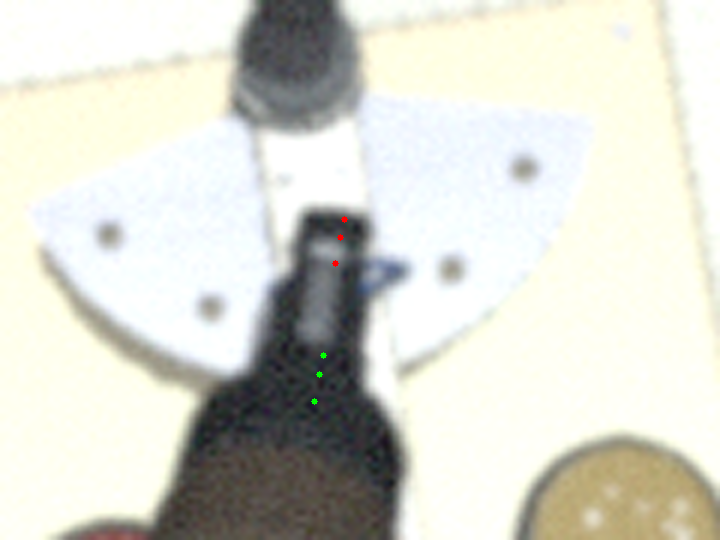

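View pics/scene3c.png

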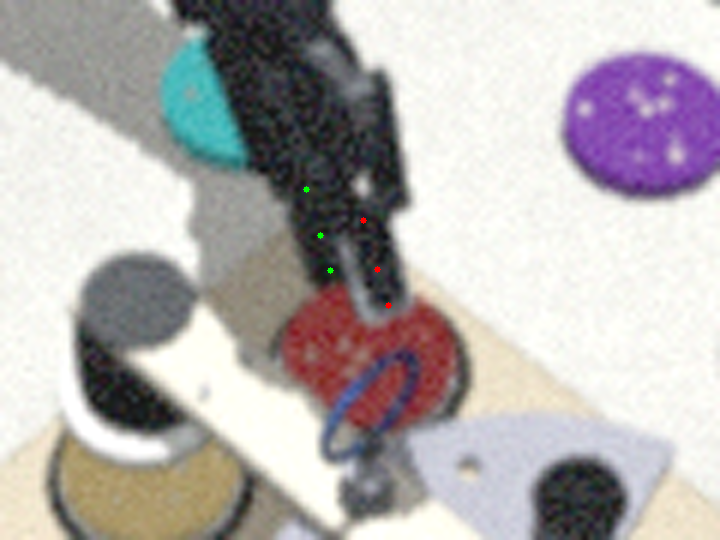

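```bash
python3 -m jog '[[[1,-1,20,0],[2,-2,40,0],[2,-2,58,0],[2,-2,75,0],[2,-2,75,0]]]' ; python3 st.py; python3 rel2.py|cut -c1-90; python3 - <<'E'
from h import *
for n,(x0,y0,x1,y1) in(("top",(270,140,390,230)),("scene",(270,180,390,270))):
    im,d=arm.get_image(n); cv2.imwrite(f"pics/{n}4.png",im)
    im=cv2.convertScaleAbs(im[y0:y1,x0:x1],alpha=1.8,beta=25)
    im=cv2.resize(im,None,fx=6,fy=6,interpolation=cv2.INTER_CUBIC)
    cv2.imwrite(f"pics/{n}4c.png",im)
E
```

```text
clock: 19.1
position: [573.6, 2.2, 383.9]
ee_rot: [-0.617, 0.718, -0.245, 0.208]
contact_force: [1.0, -0.3, -0.0]
gripper_width: 44.6
19.1 [ 0.101  0.2   -0.695  1.341 -0.161 -1.538] [573.6   2.2 383.9]
[[-0.151 -0.784  0.602]
 [-0.988  0.117 -0.095]
 [ 0.004 -0.609 -0.793]]
tilt 37.5 az -9.0 tip [677.7 -14.4 246.7] F [ 1.  -0.3 -0. ]
225 [642.  -5. 246.] [529.  13. 442.] delta [ -3.7   1.1 -73.9] err 0.0 [ 0.3   0.08 -0.62
150 [642.  -5. 246.] [574.   6. 382.] delta [-3.7  1.1  1.1] err 0.003 [ 0.1   0.2  -0.7  
150 [642.  -5. 271.] [574.   6. 407.] delta [ -3.6 -14.1 -18.7] err 0.0 [ 0.21  0.18 -0.62
150 [641.  22. 271.] [573.  33. 407.] delta [-30.4  -9.9 -22.1] err 0.0 [ 0.25  0.18 -0.63
150 [646.  49. 271.] [578.  60. 407.] delta [-57.8 -11.3 -21.2] err 0.0 [ 0.3   0.2  -0.61
150 [646.  49. 244.] [578.  60. 380.] delta [-57.9   5.2   0.2] err 0.0 [ 0.21  0.22 -0.68
225 [646.  49. 244.] [533.  67. 440.] delta [-57.9   5.2 -74.8] err 0.0 [ 0.39  0.1  -0.62
```

View pics/scene4c.png

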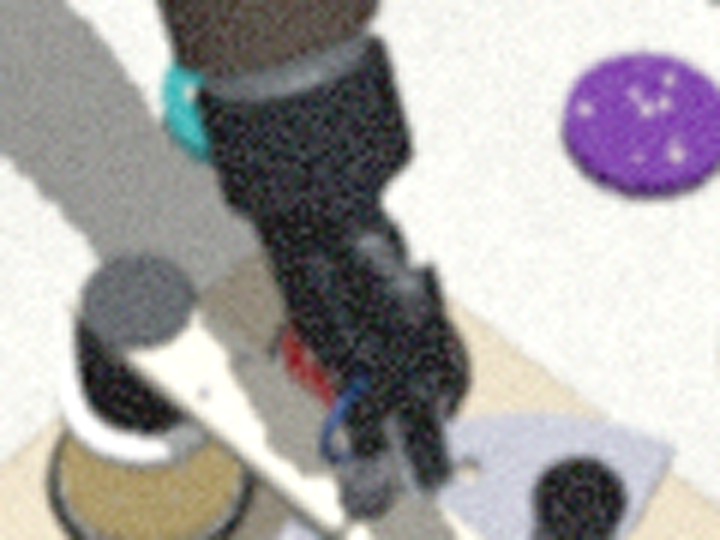

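View pics/top4c.png

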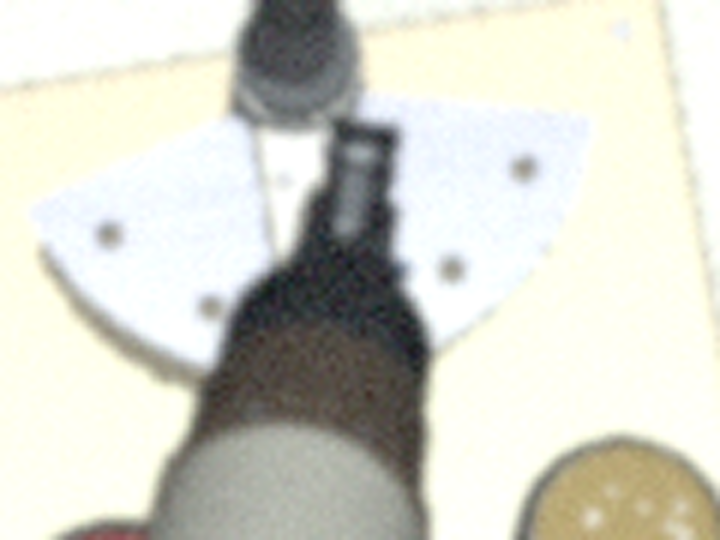

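```bash
python3 -m jog '[[[-1,-3,-4,0],[-2,-6,-8,0],[-2,-9,-12,0],[-2,-12,-16,0],[-2,-12,-16,0]]]' ; python3 st.py
```

```text
clock: 19.82
position: [571.7, 4.9, 403.3]
ee_rot: [-0.617, 0.718, -0.245, 0.207]
contact_force: [-4.8, -1.2, -6.1]
gripper_width: 44.9
19.825 [ 0.2    0.182 -0.636  1.028 -0.252 -1.296] [571.7   4.9 403.3]
[[-0.152 -0.786  0.6  ]
 [-0.988  0.118 -0.096]
 [ 0.004 -0.607 -0.795]]
tilt 37.4 az -9.1 tip [675.4 -11.7 265.8] F [-4.8 -1.2 -6.1]
```

```bash
python3 -m jog '[[[0,-1,-2,0],[0,-2.4,-3.2,0],[0,-2.4,-3.2,0],[0,-2.4,-3.2,0],[0,-2.4,-3.2,0]]]' ; python3 - <<'E'
from h import *
for n,(x0,y0,x1,y1) in(("scene",(270,180,390,270)),):
    im,d=arm.get_image(n); cv2.imwrite(f"pics/{n}5.png",im)
    im=cv2.convertScaleAbs(im[y0:y1,x0:x1],alpha=1.8,beta=25)
    im=cv2.resize(im,None,fx=6,fy=6,interpolation=cv2.INTER_CUBIC)
    cv2.imwrite(f"pics/{n}5c.png",im)
    for l in(0,10,20):
        r=np.array([642,-5.2,246+l]); u=np.array([.18,-.98,0])
        print(l,[((proj(n,r+26.5*(np.cos(a)*u*1+np.sin(a)*np.array([0,0,1])))-[x0,y0]+.5)*6).astype(int).tolist() for a in(0,np.pi/2,np.pi,-np.pi/2)])
E
```

```text
clock: 20.45
position: [570.5, 4.6, 405.9]
ee_rot: [-0.618, 0.719, -0.244, 0.206]
contact_force: [-6.6, 0.9, -6.0]
gripper_width: 45.0
0 [[325, 446], [372, 371], [415, 366], [368, 440]]
10 [[325, 434], [373, 357], [416, 353], [369, 427]]
20 [[325, 420], [373, 343], [417, 339], [370, 414]]
```

View pics/scene5c.png

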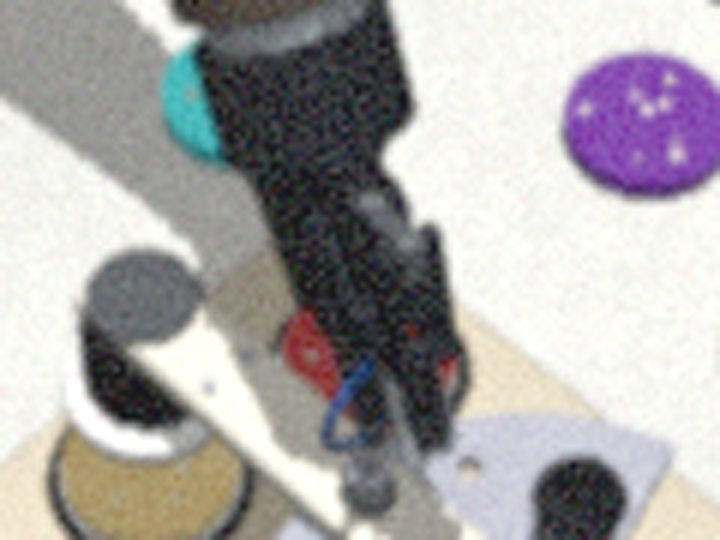

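```bash
python3 - <<'E'
import cv2,numpy as np
ims=[cv2.imread(f"pics/{n}.png")[225:265,315:350] for n in("scene3","scene5")]
out=[cv2.resize(cv2.convertScaleAbs(i,alpha=2,beta=20),None,fx=11,fy=11,interpolation=cv2.INTER_CUBIC) for i in ims]
cv2.imwrite("pics/cmp.png",np.hstack(out))
E
```

```text
(no output)
```

View pics/cmp.png

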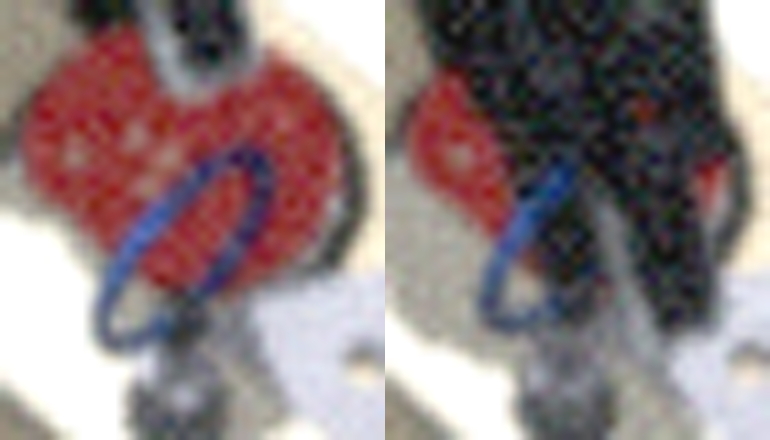

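```bash
python3 -m jog '[[[0,-2,-3,0],[0,-5,-6,0],[0,-5,-6,0],[0,-5,-6,0],[0,-5,-6,0]]]' ; python3 - <<'E'
from h import *
n="scene"; im,d=arm.get_image(n); cv2.imwrite(f"pics/{n}6.png",im)
ims=[cv2.imread(f"pics/{n}.png")[225:265,315:350] for n in("scene3","scene6")]
out=[cv2.resize(cv2.convertScaleAbs(i,alpha=2,beta=20),None,fx=11,fy=11,interpolation=cv2.INTER_CUBIC) for i in ims]
cv2.imwrite("pics/cmp6.png",np.hstack(out))
E
python3 rel2.py | cut -c1-90
```

```text
clock: 21.12
position: [570.3, 4.5, 412.9]
ee_rot: [-0.618, 0.719, -0.243, 0.205]
contact_force: [-5.2, -0.1, -6.3]
gripper_width: 45.1
225 [642.  -5. 246.] [530.  13. 443.] delta [ -2.5  14.5 -48.3] err 0.0 [ 0.3   0.08 -0.61
150 [642.  -5. 246.] [575.   6. 383.] delta [-2.5 14.5 26.7] err 0.0 [ 0.13  0.2  -0.69  1
150 [642.  -5. 271.] [575.   6. 408.] delta [-2.3 -0.5  6.8] err 0.0 [ 0.22  0.18 -0.61  0
150 [641.  22. 271.] [574.  33. 408.] delta [-29.2   3.8   3.3] err 0.0 [ 0.27  0.19 -0.61
150 [646.  49. 271.] [580.  60. 408.] delta [-56.5   2.4   4.1] err 0.0 [ 0.31  0.2  -0.6 
150 [646.  49. 244.] [580.  60. 381.] delta [-56.7  18.6  25.7] err 0.0 [ 0.23  0.22 -0.67
225 [646.  49. 244.] [535.  68. 441.] delta [-56.7  18.6 -49.3] err 0.0 [ 0.39  0.1  -0.61
```

View pics/cmp6.png

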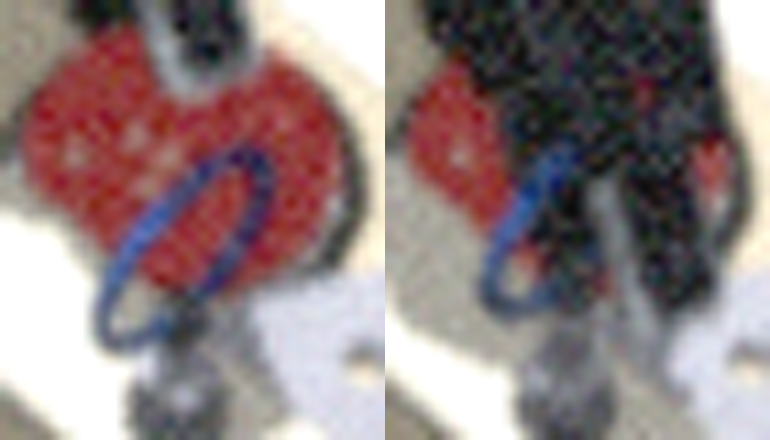

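```bash
python3 -m jog '[[[-8,1,-2.6,0],[-15.6,2.2,-3.6,0],[-23.5,3,-4.4,0],[-31.5,3.4,-4.7,0],[-39.5,3.4,-4.7,0]]]' ; python3 - <<'E'
from h import *
for n in("scene","top"):
    im,d=arm.get_image(n); cv2.imwrite(f"pics/{n}7.png",im)
im=cv2.imread("pics/scene7.png")[190:300,250:390]; a=cv2.resize(cv2.convertScaleAbs(im,alpha=1.8,beta=20),None,fx=5,fy=5,interpolation=cv2.INTER_CUBIC);cv2.imwrite("pics/s7c.png",a)
im=cv2.imread("pics/top7.png")[120:280,250:400]; a=cv2.resize(cv2.convertScaleAbs(im,alpha=1.8,beta=20),None,fx=3.7,fy=3.7,interpolation=cv2.INTER_CUBIC);cv2.imwrite("pics/t7c.png",a)
E
python3 rel2.py | cut -c1-90
```

```text
clock: 21.8
position: [570.7, 44.9, 414.0]
ee_rot: [-0.618, 0.72, -0.243, 0.204]
contact_force: [-5.0, -1.9, -6.6]
gripper_width: 45.5
225 [642.  -5. 246.] [530.  13. 443.] delta [ 39.2  10.7 -43.9] err 0.0 [ 0.3   0.08 -0.61
150 [642.  -5. 246.] [575.   6. 383.] delta [39.2 10.7 31.1] err 0.0 [ 0.13  0.2  -0.69  1
150 [642.  -5. 271.] [575.   6. 408.] delta [39.3 -4.3 11.2] err 0.0 [ 0.22  0.18 -0.61  0
150 [641.  22. 271.] [574.  33. 408.] delta [12.5 -0.1  7.8] err 0.0 [ 0.27  0.18 -0.61  0
150 [646.  49. 271.] [580.  60. 408.] delta [-14.9  -1.5   8.7] err 0.0 [ 0.31  0.2  -0.6 
150 [646.  49. 244.] [580.  60. 381.] delta [-15.   14.8  30.3] err 0.0 [ 0.23  0.22 -0.67
225 [646.  49. 244.] [535.  67. 441.] delta [-15.   14.8 -44.7] err 0.0 [ 0.39  0.1  -0.61
```

View pics/s7c.png

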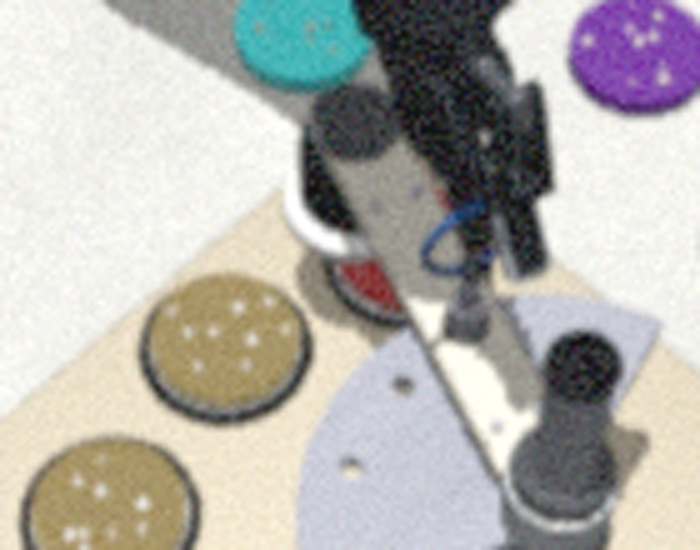

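View pics/t7c.png

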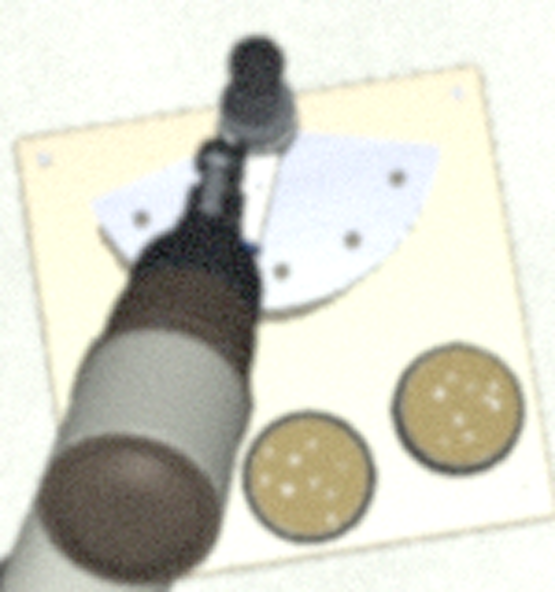

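```bash
cat > ang.py <<'E'
import sys
from h import *
C=np.array([745.2,13.6])
def disc(f):
    im=cv2.imread(f); hsv=cv2.cvtColor(im,cv2.COLOR_BGR2HSV); return im
for a in sys.argv[1:]:
    u,v=map(float,a.split(",")); X=onz("scene",(u,v),177)[:2]; d=X-C
    print(a,X.round(1),np.linalg.norm(d).round(1),(np.degrees(np.arctan2(d[1],d[0]))%360-190.2).round(2))
E
python3 ang.py 293.1,228.9 320,214
python3 - <<'E'
from h import *
for k in("scene3","scene7"):
    im=cv2.imread(f"pics/{k}.png");
    x0,y0=(278,215) if k=="scene3" else (305,200)
    c=im[y0:y0+26,x0:x0+32]; print(k); g=cv2.cvtColor(c,cv2.COLOR_BGR2GRAY); print(g[::2,::2])
E
```

```text
293.1,228.9 [503.9 -27.3] 244.8 -0.59
320,214 [505.7  59.8] 243.9 -21.11
scene3
[[124 124 123 120 123 124 122 123 125 122 127 125  85  75  75  74]
 [123 123 123 118 123 124 126 122 122 126 124 117  75  72  73  74]
 [123 121 120 120 122 124 125 124 126 129 122 120  80  71  75  73]
 [122 125 124 121 124 121 110 105 109 117 128 127 116  71  71  71]
 [125 121 127 126 108  72  49  48  53  59  88 125 123  75  74  72]
 [124 122 125 112  62  45  51  50  51  48  46  82 106  72  73  61]
 [122 125 120  69  42  44  45  49  48  45  42  49  73  67  63  60]
 [125 123 114  55  48  46  49  45  48  44  42  51  45  66  57  62]
 [127 119  97  53  43  46  48  44  46  48  47  40  91 105  62  58]
 [126 125  77  41  48  47  52  46  41  49  50  48 117 130  97  63]
 [123 127  72  27  41  47  46  43  48  47  45  99 129 126 126  82]
 [126 127  66   0  18  27  43  52  59  76 103 130 131 129 128 122]
 [126 127  80  18  19  18  55 100 123 130 132 130 130 130 129 124]]
scene7
[[ 71  73  70  68  74  72  75  73  72  53  46  11  15   6   4   1]
 [ 72  73  74  72  76  70  71  70  53  63  59   1  10  13   9   3]
 [ 68  73  71  72  70  68  62  47  54  72  70  26  19  11  17  11]
 [ 50  47  44  49  51  46  40  47  55  55  63  45  11   0  10  18]
 [ 65  51  49  47  49  32  14  28  28  19  31  44  15  13   9   6]
 [ 74  74  74  65  35  23  26  24  20  26  16  31   2  13  11  14]
 [105  80  72  64  27  24  21  24  27  28  33  14  21   0   0   4]
 [129 124  80  54  29  19  29  23  25  15  22  23  22  14  21  20]
 [130 127 111  32  39  12  25  29  30  22  29  26  30  22  19   3]
 [128 125  96  14  32  21  18  22  27  28  26  29  56  40  14   1]
 [126 125  94  16  29  32  14  19  14  20  31  55  70  60  29   0]
 [126 126  95   8  22  42  60  54  49  57  68  74  77  78  59  40]
 [129 126 105  17  10  27  58  75  73  73  73  76  72  75  71  59]]
```

```bash
python3 -m jog '[[[-4.6,-0.9,-0.6,0],[-9.2,-1.2,-0.4,0],[-13.4,-1.8,0,0],[-17,-2.1,0.2,0],[-17,-2.1,0.2,0]]]' ; python3 - <<'E'
from h import *
for n in("scene",):
    im,d=arm.get_image(n); cv2.imwrite(f"pics/{n}8.png",im)
im=cv2.imread("pics/scene8.png")[180:290,260:400]; a=cv2.resize(cv2.convertScaleAbs(im,alpha=2.2,beta=20),None,fx=5,fy=5,interpolation=cv2.INTER_CUBIC);cv2.imwrite("pics/s8c.png",a)
E
python3 rel2.py | cut -c1-90
```

```text
clock: 22.52
position: [574.8, 63.8, 414.4]
ee_rot: [-0.619, 0.718, -0.241, 0.206]
contact_force: [-7.0, 3.4, -6.8]
gripper_width: 44.8
225 [642.  -5. 246.] [530.  12. 443.] delta [ 57.9  11.9 -44.4] err 0.0 [ 0.3   0.08 -0.61
150 [642.  -5. 246.] [575.   5. 383.] delta [57.9 11.9 30.6] err 0.0 [ 0.13  0.2  -0.68  1
150 [642.  -5. 271.] [575.   5. 408.] delta [57.9 -3.1 10.7] err 0.0 [ 0.22  0.18 -0.6   0
150 [641.  22. 271.] [574.  33. 408.] delta [31.   1.1  7.4] err 0.0 [ 0.27  0.18 -0.61  0
150 [646.  49. 271.] [580.  59. 408.] delta [ 3.7 -0.4  8.4] err 0.0 [ 0.31  0.2  -0.6   1
150 [646.  49. 244.] [580.  59. 381.] delta [ 3.6 15.9 30. ] err 0.0 [ 0.23  0.22 -0.67  1
225 [646.  49. 244.] [535.  66. 441.] delta [  3.6  15.9 -45. ] err 0.0 [ 0.39  0.1  -0.61
```

View pics/s8c.png

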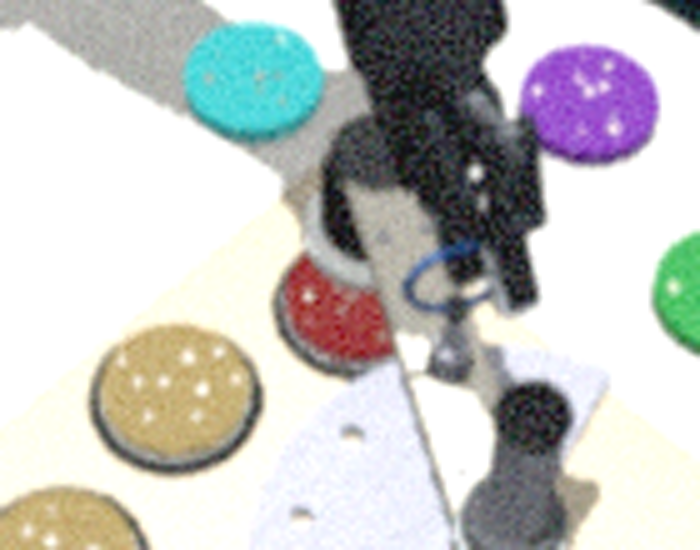

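```bash
python3 ang.py 334.5,210.3 333.9,210.3 335,210; python3 - <<'E'
from h import *
C=np.array([745.2,13.6])
# bar left edge line & housing compare: predicted disc px for angles
for a in(-28,-29,-30,-31,-32):
    t=np.radians(190.2+a+0.0); X=[C[0]+245*np.cos(t),C[1]+245*np.sin(t),177]; e=[C[0]+270*np.cos(t)-22*-np.sin(t),C[1]+270*np.sin(t)-22*np.cos(t),174]
    print(a,proj("scene",X).round(1),((proj("scene",X)-[260,180])*5).round(0))
E
```

```text
334.5,210.3 [518.6  99.4] 242.3 -30.94
333.9,210.3 [517.6  98.1] 242.8 -30.56
335,210 [518.5 101.1] 243.0 -31.32
-28 [329.9 210.6] [349. 153.]
-29 [331.3 210.2] [357. 151.]
-30 [332.8 209.9] [364. 149.]
-31 [334.3 209.5] [372. 148.]
-32 [335.8 209.2] [379. 146.]
```

```bash
python3 -m jog '[[[0.5,1.2,1.6,0],[1,2.4,3.2,0],[1.5,3.6,4.8,0],[2,4.8,6.4,0],[2,6,8,0]]]' ; python3 st.py|tail -1; python3 - <<'E'
from h import *
for n in("scene",):
    im,d=arm.get_image(n); cv2.imwrite(f"pics/{n}9.png",im)
im=cv2.imread("pics/scene9.png")[180:290,260:400]; a=cv2.resize(cv2.convertScaleAbs(im,alpha=2.2,beta=20),None,fx=5,fy=5,interpolation=cv2.INTER_CUBIC);cv2.imwrite("pics/s9c.png",a)
E
```

```text
clock: 23.2
position: [574.2, 62.2, 405.0]
ee_rot: [-0.619, 0.718, -0.241, 0.207]
contact_force: [-7.5, -0.7, -3.6]
gripper_width: 44.5
tilt 37.1 az -8.6 tip [677.4  46.7 267. ] F [-7.5 -0.7 -3.6]
```

View pics/s9c.png

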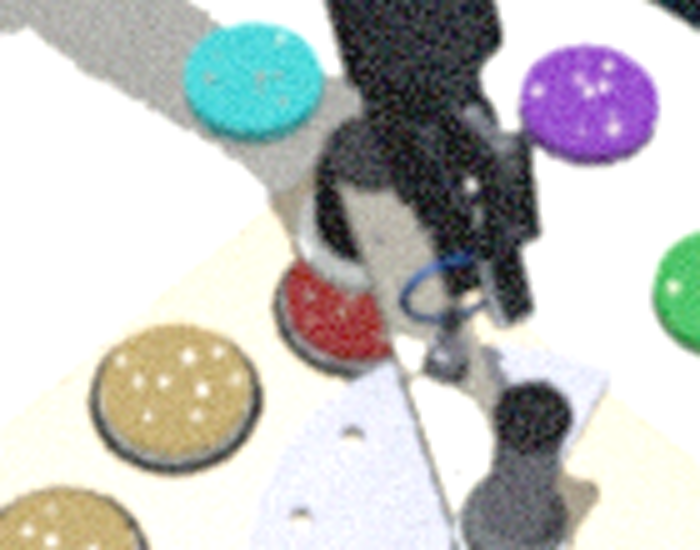

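```bash
python3 -m jog '[[[0,1.8,2.4,0],[0,3.6,4.8,0],[0,5.4,7.2,0],[0,7.3,9.5,0],[0,7.3,9.5,0]]]' ; python3 st.py|tail -1; python3 - <<'E'
from h import *
for n in("scene",):
    im,d=arm.get_image(n); cv2.imwrite(f"pics/{n}10.png",im)
im=cv2.imread("pics/scene10.png")[180:290,260:400]; a=cv2.resize(cv2.convertScaleAbs(im,alpha=2.2,beta=20),None,fx=5,fy=5,interpolation=cv2.INTER_CUBIC);cv2.imwrite("pics/s10c.png",a)
E
python3 rel2.py|cut -c1-90
```

```text
clock: 23.88
position: [574.6, 62.2, 393.3]
ee_rot: [-0.619, 0.718, -0.242, 0.208]
contact_force: [0.0, -0.1, -0.5]
gripper_width: 44.9
tilt 37.2 az -8.5 tip [677.9  46.7 255.4] F [ 0.  -0.1 -0.5]
225 [642.  -5. 246.] [530.  12. 443.] delta [ 56.5  -0.6 -61.4] err 0.0 [ 0.3   0.08 -0.61
150 [642.  -5. 246.] [575.   5. 383.] delta [56.5 -0.6 13.6] err 0.0 [ 0.12  0.2  -0.69  1
150 [642.  -5. 271.] [575.   5. 408.] delta [ 56.6 -15.7  -6.3] err 0.0 [ 0.22  0.18 -0.61
150 [641.  22. 271.] [573.  32. 408.] delta [ 29.7 -11.5  -9.6] err 0.0 [ 0.26  0.18 -0.61
150 [646.  49. 271.] [579.  59. 408.] delta [  2.3 -12.9  -8.5] err 0.0 [ 0.31  0.2  -0.6 
150 [646.  49. 244.] [579.  59. 381.] delta [ 2.3  3.4 13. ] err 0.0 [ 0.22  0.22 -0.67  1
225 [646.  49. 244.] [534.  66. 441.] delta [  2.3   3.4 -62. ] err 0.0 [ 0.39  0.1  -0.61
```

View pics/s10c.png

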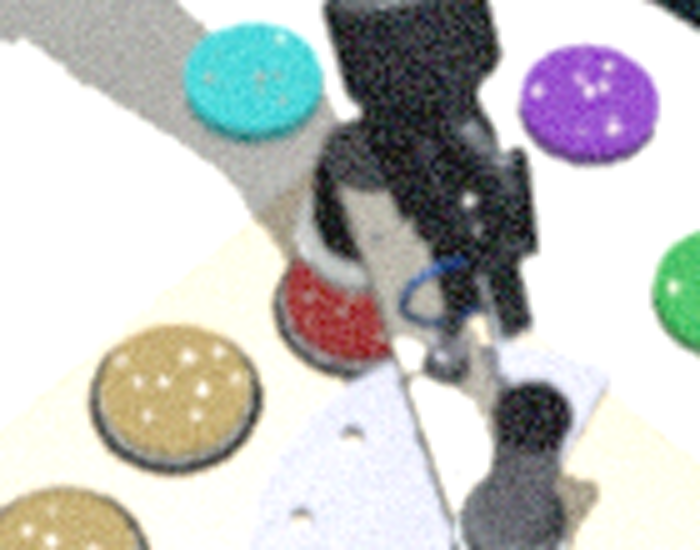

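```bash
python3 -m jog '[[[2,3,0,0],[2,3.2,-10,0],[2,3.2,-30,0],[2,3.2,-55,0],[2,3.2,-80,0]]]' ; python3 st.py|tail -1;  python3 -m jog '[[[0,0,-40,0],[0,0,-85,0],[0,0,-130,0],[0,0,-170,0],[0,0,-170,0]]]'; python3 - <<'E'
from h import *
for n in("scene","top"):
    im,d=arm.get_image(n); cv2.imwrite(f"pics/{n}11.png",im)
im=cv2.imread("pics/scene11.png")[180:290,260:400]; a=cv2.resize(cv2.convertScaleAbs(im,alpha=2.2,beta=20),None,fx=5,fy=5,interpolation=cv2.INTER_CUBIC);cv2.imwrite("pics/s11c.png",a)
im=cv2.imread("pics/top11.png")[120:280,250:400]; a=cv2.resize(cv2.convertScaleAbs(im,alpha=1.8,beta=20),None,fx=3.7,fy=3.7,interpolation=cv2.INTER_CUBIC);cv2.imwrite("pics/t11c.png",a)
E
```

```text
clock: 24.55
position: [523.4, 67.8, 455.7]
ee_rot: [-0.619, 0.718, -0.242, 0.208]
contact_force: [0.5, -0.1, 0.6]
gripper_width: 44.9
tilt 37.1 az -8.5 tip [626.7  52.3 317.8] F [ 0.5 -0.1  0.6]
clock: 25.18
position: [420.4, 82.7, 594.9]
ee_rot: [-0.619, 0.717, -0.242, 0.212]
contact_force: [-0.1, -0.6, -0.4]
gripper_width: 44.9
```

View pics/s11c.png

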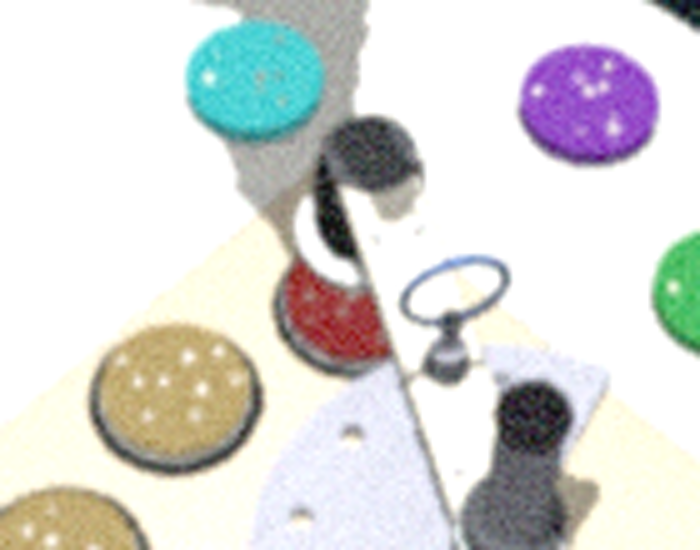

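View pics/t11c.png

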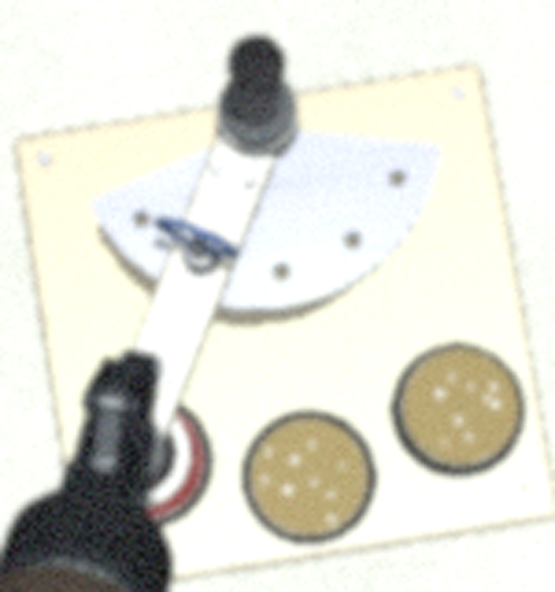

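```bash
python3 - <<'E'
from h import *
p,e=tri((350.6,237.3),(302.6,184.2)); d=p[:2]-[745.2,13.6]; print(p.round(1),e.round(1),np.linalg.norm(d).round(1),(np.degrees(np.arctan2(d[1],d[0]))%360-190.3).round(1))
for z in(246,256): print(z, (proj("scene",[646.5,49.2,z])),(proj("top",[646.5,49.2,z])))
E
python3 ang.py 334,210.5; python3 st.py
```

```text
[646.4  50.7 245.7] 0.4 105.6 -30.9
246 [350.25374226 237.55213624] [303.28160678 184.17392154]
256 [350.52249685 235.31826091] [303.10525146 183.38272529]
334,210.5 [518.3  97.9] 242.0 -30.58
25.275 [ 0.645 -0.171 -0.439  0.58  -0.902 -1.065] [421.5  82.8 591.1]
[[-0.147 -0.788  0.598]
 [-0.989  0.117 -0.089]
 [ 0.    -0.604 -0.797]]
tilt 37.2 az -8.5 tip [524.9  67.4 453.2] F [-0.  -0.2  0.2]
```

```bash
python3 - <<'E'
from h import *
a=cv2.imread("pics/top0.png");b=cv2.imread("pics/top11.png")
for nm,lo,hi in(("straw/yellow",(12,90,40),(28,255,255)),("green",(50,90,40),(75,255,255)),("blue",(100,90,40),(125,255,255))):
    for k,i in(("0",a),("11",b)): print(nm,k,[(c.tolist()) for ar,c,q in blobs(i,lo,hi,90)[0]])
arm.job_done()
E
```

```text
straw/yellow 0 [[180.0, 220.7], [374.1, 229.2], [155.5, 266.8], [493.1, 277.3], [115.7, 285.5]]
straw/yellow 11 [[180.2, 220.7], [374.0, 229.3], [333.6, 248.1], [155.3, 266.9], [492.7, 277.6], [115.9, 285.5]]
green 0 [[28.2, 114.4], [223.0, 202.4]]
green 11 [[28.1, 114.5], [223.0, 202.5]]
blue 0 [[163.0, 278.5], [152.7, 281.2], [142.2, 283.3], [128.3, 288.6], [156.2, 401.6], [5.3, 446.8]]
blue 11 [[144.4, 283.5], [148.4, 405.8], [5.1, 444.2]]
the job is handed in; nothing more can be done
```

The camera is now latched over the red plate, and the job was handed in at about 25.3 s of the 43 s allowed. I put one fingertip through the blue ring, lifted the pin about 15 mm and swung the arm one hole clockwise. I then lowered the ring until the load on the finger went to zero, and backed the finger out.

**Tilting the tool:** the moves could not tilt the tool directly. I tilted it by pushing against the reach limit, then corrected when joint 5 reached its limit near the stand. The insertion tilt was about 37°, not 45°. The wrist force while lifting and swinging the ring stayed at about 10 N or less.

**Last checks:**
- **Pin:** the ring centre measured 245.7 mm high, against 246.8 mm at the start and 245 mm given for the pin home. That fits a fully home pin, but the cameras could not show an error of 1–2 mm.
- **Angle:** the arm measured −30.6° to −30.9° in the two checks, against −30.0° for the hole. The camera reading was about 0.6° off at the start too, so this is within measuring error.
- **Other things:** the straw plate, the tip box, the bottle and the green look-alike did not move in the top view, within half a pixel. The rack's yellow caps stayed put too. Its blue caps showed as fewer, merged patches, so the blue check says nothing about the rack. The middle and red plates were checked only by eye, and both looked undisturbed.
- **Robot:** it was well clear, with no contact force.

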